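Lay out a condensate drain run on its backing board

TASK

Lay the furnace's condensate drain out dry on the pine backing board, ready for gluing: the grey union in the middle of the gap between the two strapped pipes, the white tee at the outer end of the white pipe with its side branch pointing to the rear edge of the board (away from you), and the black elbow at the outer end of the black pipe with its free mouth pointing to the front edge, each fitting lying flat in line with the pipes, tee and elbow leaving a gap of about 10 mm to the pipe's end. The green-capped cement jar stands on the board straight behind the union (on its rear side), with about two fingers' width between them, and is kept upright all the while. The white elbow, the jar of screws and the corner brace do not belong to this run: leave them where they are.

Things in the scene. Friction and masses are not known exactly. Their poses are not given: they have to be found in the camera images.
- board: Fixed pine backing board on the bench, 184 mm (x) by 470 mm (y), 19 mm thick. Origin: centre of its underside. x axis: to its rear edge, away from the robot, at most 7 degrees off world x. Both pipes lie along its y axis, on the line x = -20 mm, centred at y = +85 and -85 mm: 100 mm between their facing ends. Which pipe is at +y (left) changes.
- white_pipe: White plastic pipe, 70 mm long, 33 mm in diameter, fixed to the board by a zinc strap over its middle (strap 16 mm wide, tabs out to 35 mm either side, top 20 mm above the axis). Origin: on its axis at mid-length, 16.5 mm above the board's top. y axis: along the pipe; x: across the board to its rear edge; z up. 
- black_pipe: Black plastic pipe, 70 mm long, 33 mm in diameter, fixed to the board by a zinc strap over its middle (strap 16 mm wide, tabs out to 35 mm either side, top 20 mm above the axis). Origin: on its axis at mid-length, 16.5 mm above the board's top. y axis: along the pipe; x: across the board to its rear edge; z up. 
- vent_tee: White plastic pipe tee lying flat, 0.1 kg. Origin: where run and branch axes cross, 21 mm above what it lies on. The straight run lies along its y axis, mouths at y = +-45 mm; the branch mouth is at x = +45 mm. Sockets 42 mm in diameter over their last 26 mm, body 38 mm: 64 mm wide through the middle from the back of the run (x = -19 mm) to the branch mouth.
- pipe_union: Grey plastic pipe union lying on its side, 0.13 kg: an eight-sided nut, 52 mm across the flats and 30 mm long, in the middle of a 70 mm long body whose ends are 41 mm in diameter. Origin: its centre, 26 mm above what it lies on. y axis: along its bore. Both ends are alike.
- black_elbow: Black plastic 90 degree pipe elbow lying flat. Origin: where its legs' axes cross, 21 mm above what it lies on. Its two mouths look along its +x and +y axes, each 48 mm from the origin; the last 26 mm of each leg is a socket 42 mm in diameter, the bend is 38 mm thick. 0.07 kg.
- cement_jar: Screw-top jar of pipe cement standing upright: white body with a green band, 48 mm in diameter and 56 mm tall to the shoulder, green ribbed screw cap 43 mm in diameter on top, 78 mm tall in all, 0.2 kg. Origin: centre of its underside; z up.
- white_elbow: Bystander: white plastic 90 degree pipe elbow lying flat. Origin: where its legs' axes cross, 21 mm above what it lies on. Its two mouths look along its +x and +y axes, each 48 mm from the origin; the last 26 mm of each leg is a socket 42 mm in diameter, the bend is 38 mm thick. Not part of this run.
- screw_jar: Bystander: screw-top jar full of screws, greyish all over, with a bare metal lid, 60 mm in diameter, 76 mm tall, standing upright. Origin: centre of its underside.
- corner_brace: Bystander: zinc corner brace, L-shaped, 20 mm wide, 3 mm thick, one 65 mm leg flat on the bench along its x axis, the other standing 65 mm up at its +x end. Origin: under the middle of the flat leg.
Mind the look-alikes: they are no part of the job. What is shaped like the black_elbow but orange or pink is not meant.

How it is judged:
By the outcome, as a careful person would: the job done as asked, in the order asked, and still so for the second after the job is handed in, with the robot touching nothing.
It also fails if it takes over 115 s, if anything falls off the work surface, if the arm or the gripper's body presses on something with over 40 N, if the wrist force passes 120 N, or if a joint passes its speed limit or range.

ROBOT

A 6-joint arm with a two-finger parallel gripper is mounted at the origin on the work surface. World frame = base frame: x ahead of the robot, y to its left, z up, the work surface at z = 0. Lengths are in m, angles in rad, forces in N, time in s.
With the tool pointing down it reaches from about 0.35 to 0.975 m from the base axis. Payload 4.9 kg.
Tool frame: the origin (TCP) lies on the centre line of the jaws, within the pads' length; the fingertips stand manip.tip_reach ahead of it and the grasp point (between the pads) is the TCP (manip.tip_reach is the distance from the TCP to the fingertips, in m); z points along the fingers, y is the line along which they close (so a half turn about z gives the same grasp; the last joint's range is limited). The gripper opens to 85 mm and grips with 20 to 120 N. Pads are 22 mm wide; open, the fingers measure 114 mm over their backs; the gripper's body (76 mm by 85 mm) begins 54 mm behind the grasp point. The pads swing forward as they close: fully open they stand 13 mm farther back than shut.
Start: joints at [1.044, 0.053, 1.613, -0, 1.476, -0.119], TCP at [0.248, 0.574, 0.25] pointing down, gripper open.
Joint ranges: [-3.01, 3.01], [-1.01, 2.22], [0.06, 2.58], [-1.02, 4.17], [0.09, 2.62], [-3.14, 3.14]. Speed limits (rad/s): [2.57, 2.57, 3.14, 3.14, 3.14, 3.14].

INTERFACE

Orientations are given as a unit quaternion [w, x, y, z].
In Python, from plant import manip gives the robot as it stands. The module is installed in compiled form; this text tells all that it offers.
- The arm moves only by the tool move_arm, never from a script. Its argument "rows" is a list of rows, each a list of 7 numbers: the shift along the tool's x, y, z in cm, then the turn, a rotation vector about the tool's x, y, z in degrees, then the opening, from -1 (shut) to 1 (fully open). In form: [[tx, ty, tz, ax, ay, az, jaw], ...]. A call has 1 to 20 rows; each row shifts and turns the commanded pose from where the row before left it, along the tool's axes as they then stand; what a row does not reach is not made up. A row lasts 1/12 s, in which the tool goes at most 41.7 mm and 7.16 degrees, less where a joint would pass 70% of its speed; a pose out of reach is approached as far as the arm can. A call is refused whole if a number of a shift passes 4.17 or a number of a turn 7.16, either way. A call with a gripper value outside its range is refused whole. The fingers move at their own pace and stop on an object; the grip force is fixed at half the most. Time passes only in rows, so rows that do not move let the fingers close. It gives the time, the measured TCP pose, the force, the opening and the grip force at its end, in the units of the state.
- manip.state(): the state, without advancing time (a new reading comes with each control period).
- manip.grab_frame(name): name is "side" or "top"; returns a dict with "img" (384x512x3 uint8, blue, green, red), "mtx" (3x3 intrinsics, pixels), "R" (3x3) and "t" (3): a world point X has camera coordinates R X + t. Camera axes: x right, y down, z forward; pixel columns grow to the right and rows downward; lengths in m; the calibration is good to about 2 mm. A picture is of the moment at which its call begins. There is no depth.
- manip.job_done(): hands the job in; it is judged then, once.
The state is a dict: "time": time; "joint_pos": joint angles; "joint_vel": joint speeds; "joint_efforts": joint torques, N m; "tool_pos": TCP position; "tool_rot": TCP orientation; "contact_force": force on the tool from outside, world axes, zero at the start; "ft_torque": the same for the moment, N m; "gripper_width": opening from 0.0 (shut) to 1.0 (fully open); "grasp_force": force on a finger pad.
Only numpy, scipy, OpenCV 4.12 (cv2) and the standard library are available. Lean on these libraries where they do the work, as an engineer would, in place of code of your own. Each camera call takes 0.05 s, during which the arm holds its last target. There are 200 camera calls.

## Working session

There is one attempt and no reset: what is moved stays moved. The work goes in short steps, Python scripts to look and compute and a tool call to move; the robot and the scene stay as the last step left them, time stands still between calls to the robot, and variables do not carry over. Pictures are saved under pics/ and viewed, at most 14 in all, crops included, and the job is handed in when it is done.

Besides the shell and the picture viewer there is one more tool, called after "Request:" in YAML: its name, and indented under it one key for each argument. move_arm: Moves the arm, as the interface text tells. Its arguments: {"type":"object","properties":{"rows":{"type":"array","items":{"type":"array","items":{"type":"number"}}}},"required":["rows"]}

```bash
mkdir -p pics; cat > h.py <<'E'
from plant import manip
import cv2, numpy as np, json
def grab(n,f):
    g=manip.grab_frame(n); cv2.imwrite(f'pics/{f}.png',g['img']); np.savez(f'pics/{f}.npz',**g); return g
def px2w(g,u,v,z):
    K,R,t=[np.array(g[k]) for k in('mtx','R','t')]
    d=R.T@np.linalg.inv(K)@[u,v,1]; c=-R.T@t.ravel(); return c+d*(z-c[2])/d[2]
def w2px(g,X):
    p=np.array(g['mtx'])@(np.array(g['R'])@np.asarray(X)+np.array(g['t']).ravel()); return p[:2]/p[2]
E
python3 - <<'E'
from h import *
for n in('top','side'):
    g=grab(n,n+'0'); cv2.imwrite(f'pics/{n}0b.png',cv2.resize(g['img'],(800,600),interpolation=cv2.INTER_CUBIC)); print(n,-np.array(g['R']).T@np.array(g['t']).ravel(),g['R'],g['mtx'])
print(manip.state(),manip.tip_reach)
E
```

```text
top [0.23442113 0.05222313 1.06325122] [[ 0.03210482 -0.99948145  0.002474  ]
 [-0.9745596  -0.03185344 -0.22185343]
 [ 0.22181719  0.0047115  -0.97507689]] [[358.12778537   0.         254.88643609]
 [  0.         358.12778537 194.63225666]
 [  0.           0.           1.        ]]
side [-0.2587225  -0.81247499  0.67463805] [[ 0.78980743 -0.61331586  0.00691975]
 [-0.29228897 -0.38627036 -0.87484991]
 [ 0.53923222  0.68894039 -0.48434466]] [[389.978007     0.         259.23677191]
 [  0.         389.978007   188.70308331]
 [  0.           0.           1.        ]]
{'time': 0.1, 'joint_pos': array([ 1.04397153e+00,  5.33076797e-02,  1.61417192e+00,  1.52544412e-05,
        1.47601729e+00, -1.18975648e-01]), 'joint_vel': array([ 0.0012898 , -0.002844  , -0.0021036 , -0.00025531, -0.00023009,
        0.00078015]), 'joint_efforts': array([ 6.52177223e-04, -3.94899380e+01, -3.71363354e+01, -1.51260720e-04,
        3.90261586e-03,  1.85898051e-05]), 'tool_pos': array([0.24760669, 0.57327401, 0.2491664 ]), 'tool_rot': array([-3.09324292e-04,  2.02514758e-01,  9.79278748e-01, -9.00502446e-04]), 'contact_force': array([-0.00467741, -0.13983051, -0.7619606 ]), 'ft_torque': array([ 0.03134995, -0.07603296, -0.0116961 ]), 'grasp_force': 0.0, 'gripper_width': 1.0022141569612226} 0.019
```

View pics/top0b.png

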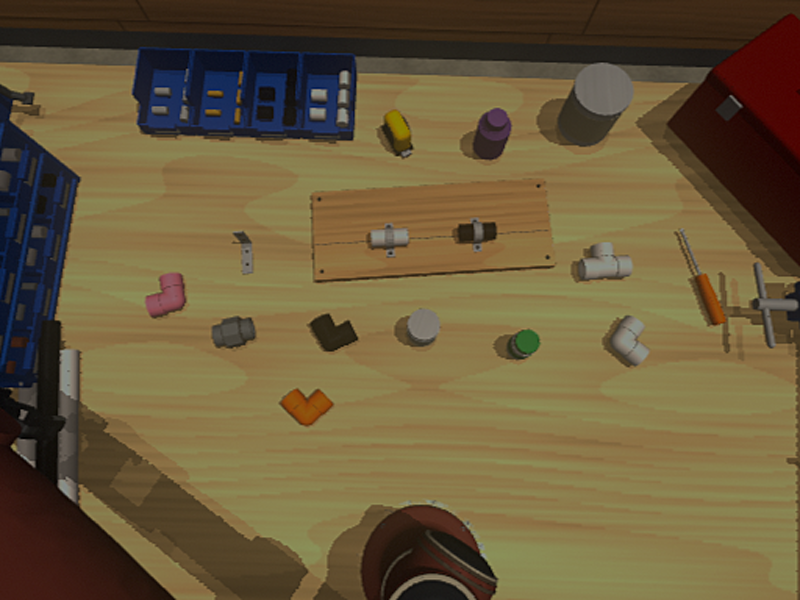

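View pics/side0b.png

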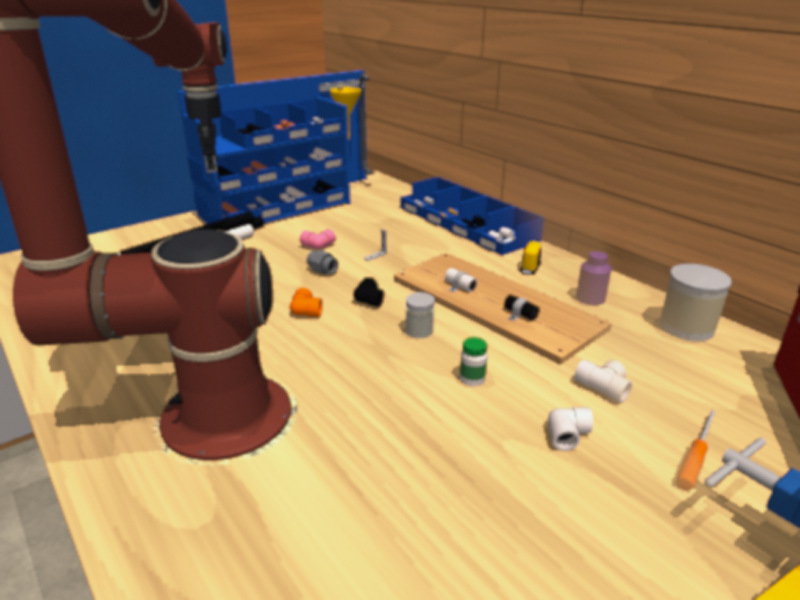

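Top view shows the board centre at about (433,231) px in the 800-px view, white pipe left (389,238), black pipe right (477,232), tee (605,268), union (234,332), black elbow (332,333), cement jar (525,342), white elbow (629,341), screw jar (422,327). I'll fit silhouette models to these.

```bash
cat > fit.py <<'E'
from h import *
from scipy.optimize import minimize
def cyl(a,b,r):
    a,b=map(np.array,(a,b)); d=(b-a)/np.linalg.norm(b-a)
    e=np.cross(d,[0,0,1.]); e=np.array([1.,0,0]) if np.linalg.norm(e)<.1 else e; f=np.cross(d,e)
    th=np.linspace(0,2*np.pi,24,endpoint=False)
    ring=r*(np.outer(np.cos(th),e)+np.outer(np.sin(th),f)); return np.vstack([a+ring,b+ring])*1e-3
M={'tee':[cyl((0,-45,21),(0,-19,21),21),cyl((0,45,21),(0,19,21),21),cyl((0,-45,21),(0,45,21),19),cyl((0,0,21),(45,0,21),19),cyl((19,0,21),(45,0,21),21)],
'union':[cyl((0,-35,26),(0,35,26),20.5),cyl((0,-15,26),(0,15,26),27)],
'elbow':[cyl((0,-12,21),(0,48,21),19),cyl((-12,0,21),(48,0,21),19),cyl((0,22,21),(0,48,21),21),cyl((22,0,21),(48,0,21),21)],
'jar':[cyl((0,0,0),(0,0,56),24),cyl((0,0,56),(0,0,78),21.5)],
'sjar':[cyl((0,0,0),(0,0,76),30)],
'board':[np.array([[x,y,z] for x in(-92,92) for y in(-235,235) for z in(0,19)])*1e-3],
'pipe':[cyl((0,-35,35.5),(0,35,35.5),16.5)]}
S=8
def mask(g,name,p,z0=0,off=(0,0),shape=(384,512)):
    c,s=np.cos(p[2]),np.sin(p[2]); R=np.array([[c,-s,0],[s,c,0],[0,0,1]]); m=np.zeros((shape[0]*S,shape[1]*S),np.uint8)
    for P in M[name]:
        uv=np.array([w2px(g,R@X+[p[0],p[1],z0]) for X in P])-off
        cv2.fillConvexPoly(m,cv2.convexHull(np.round((uv+.5)*S).astype(np.int32)),255)
    return m
def fit(g,name,p0,z0=0,pad=10,free=(0,1,2)):
    u=w2px(g,[p0[0],p0[1],z0+.03]); big=50 if name!='board' else 170
    x0,y0=np.maximum(0,np.round(u-[big,big*.8 if name!='board' else 60])).astype(int); w,h=(2*big,int(1.6*big)) if name!='board' else (2*big,120)
    sub=g['img'][y0:y0+h,x0:x0+w]; h,w=sub.shape[:2]; sub4=cv2.resize(sub,None,fx=S,fy=S,interpolation=cv2.INTER_CUBIC)
    m0=mask(g,name,p0,z0,(x0,y0),(h,w)); K=lambda r:cv2.getStructuringElement(2,(2*r*S//2+1,)*2)
    gm=np.full(m0.shape,cv2.GC_BGD,np.uint8); gm[cv2.dilate(m0,K(8))>0]=cv2.GC_PR_BGD; gm[m0>0]=cv2.GC_PR_FGD; gm[cv2.erode(m0,K(4))>0]=cv2.GC_FGD
    far=cv2.dilate(m0,K(24))
    cv2.grabCut(sub4,gm,None,np.zeros((1,65)),np.zeros((1,65)),4,cv2.GC_INIT_WITH_MASK)
    seg=((gm==1)|(gm==3)).astype(np.uint8)*255
    sc=np.array([.01,.01,.15]); free=list(free)
    def cost(q):
        p=np.array(p0,float); p[free]+=q*sc[free]; m=mask(g,name,p,z0,(x0,y0),(h,w)); return 1-(m&seg).astype(bool).sum()/(m|seg).astype(bool).sum()
    n=len(free); r=minimize(cost,np.zeros(n),method='Nelder-Mead',options=dict(initial_simplex=np.vstack([np.zeros(n),np.eye(n)]),xatol=.01,fatol=1e-4))
    p=np.array(p0,float); p[free]+=r.x*sc[free]
    vis=sub4.copy(); 
    for mm,c in((seg,(0,255,255)),(mask(g,name,p,z0,(x0,y0),(h,w)),(0,0,255))):
        cs,_=cv2.findContours(mm,0,2); cv2.drawContours(vis,cs,-1,c,1 if S<6 else 2)
    return p,r.fun,vis
E
cat > m1.py <<'E'
from fit import *
g=dict(np.load('pics/top0.npz'))
k=1/1.5625
C=lambda u,v,z:px2w(g,u*k,v*k,z)[:2]
tiles=[]
cs=[C(*q,.019) for q in((312,193),(545,180),(554,266),(316,281))]; b=np.mean(cs,0); d=(cs[0]-cs[1]+cs[3]-cs[2])/2; print('board',b,np.arctan2(-d[0],d[1]),np.linalg.norm(d),cs)
by=np.arctan2(-d[0],d[1])
items=[('board',(*b,by),0,(0,1,2)),('pipe',(*C(389,238,.0355),by),.0,(0,1)),('pipe',(*C(477,232,.0355),by),.0,(0,1)),
('tee',(*C(605,268,.021),0),0,(0,1,2)),('union',(*C(234,332,.026),0),0,(0,1,2)),('elbow',(*C(325,340,.021),-.9+.1),0,(0,1,2)),('jar',(*C(524,346,.05),0),0,(0,1)),('sjar',(*C(423,329,.05),0),0,(0,1)),('elbow',(*C(623,343,.021),-2.3+1),0,(0,1,2))]
for n,p,z,f in items:
    p,e,v=fit(g,n,p,z,free=f); print(n,np.round(p,4),round(e,3))
    if n!='board': tiles.append(cv2.resize(v,(200,160),interpolation=cv2.INTER_AREA) if 0 else cv2.resize(v[v.shape[0]//5:-v.shape[0]//5,v.shape[1]//5:-v.shape[1]//5],(200,160),interpolation=cv2.INTER_AREA))
cv2.imwrite('pics/fit.png',np.vstack([np.hstack(tiles[:4]),np.hstack(tiles[4:])]))
E
python3 m1.py
```

```text
board [ 0.62579437 -0.00463654] 0.09563797518101032 0.4662620196306979 [array([0.69452488, 0.23733668]), array([ 0.73824175, -0.23030313]), array([ 0.55787139, -0.24310124]), array([0.51253944, 0.21752152])]
board [ 0.6297 -0.0007  0.099 ] 0.013
pipe [0.5992 0.0805 0.0956] 0.26
pipe [ 0.6175 -0.0874  0.0956] 0.252
tee [ 0.5574 -0.3384  0.1018] 0.061
union [0.407  0.3659 0.229 ] 0.108
elbow [ 0.3966  0.1853 -0.9604] 0.15
jar [ 0.3997 -0.1748  0.    ] 0.111
sjar [0.4247 0.0116 0.    ] 0.058
elbow [ 0.4009 -0.3637 -1.2728] 0.285
```

View pics/fit.png

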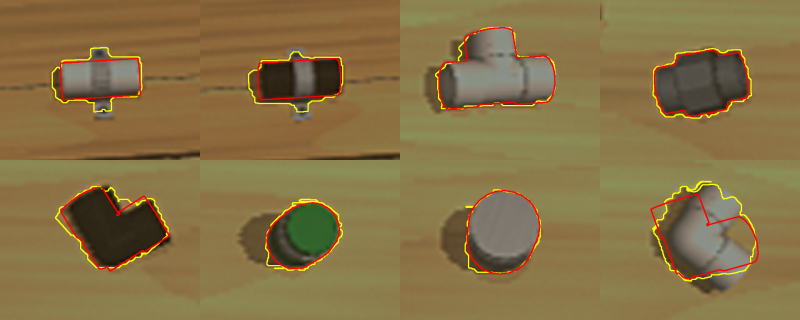

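The fits hold for everything but the white elbow, which I won't be moving: tee, union, black elbow and jar all align, and the pipes agree with the board to about 2 mm. Next is a planner that gives the moves as tool-frame rows.

```bash
cat > plan.py <<'E'
# python3 plan.py jaw x,y,z,psi(deg),vmax(cm/row) ... : rows in tool axes from the measured pose, tool down, tool y at angle psi
import sys; from h import *
from scipy.spatial.transform import Rotation as Ro
def down(psi): c,s=np.cos(psi),np.sin(psi); return Ro.from_matrix(np.array([[s,c,0],[-c,s,0],[0,0,-1]]) if 0 else np.column_stack([[-s,c,0],[c,s,0],[0,0,-1]]))
s=manip.state(); q=s['tool_rot']; R=Ro.from_quat([q[1],q[2],q[3],q[0]]); p=np.array(s['tool_pos']); Y=R.as_matrix()[:,1]; a=np.arctan2(Y[1],Y[0])
print('now',np.round(p,4),round(np.degrees(a),1),'j6',round(s['joint_pos'][5],2),'w',round(s['gripper_width'],3),'gf',round(s['grasp_force'],1),'t',round(s['time'],1),'F',np.round(s['contact_force'],1))
jaw=float(sys.argv[1])
for w in sys.argv[2:]:
    x,y,z,ps,v=map(float,w.split(',')); T=np.array([x,y,z]); ps=np.radians(ps); p0,a0=p.copy(),a; dl=np.linalg.norm(T-p0)*100
    n=max(2,int(np.ceil(max(1.45*dl/v,1.45*abs(np.degrees(ps-a0))/6.8)))); rows=[]
    for i in range(1,n+1):
        u=i/n; f=.1*u+.9*(3*u*u-2*u**3) if n>3 else u
        Pt=p0+f*(T-p0); Rt=down(a0+f*(ps-a0))
        t=np.round(R.inv().apply(Pt-p)*100,2)+0; r=np.round(np.degrees((R.inv()*Rt).as_rotvec()),1)+0
        p=p+R.apply(t/100); R=R*Ro.from_rotvec(np.radians(r)); rows.append([*t,*r,jaw])
    a=ps; print('#',w,n); print('['+','.join('['+','.join(f'{c:g}' for c in r)+']' for r in rows)+']')
E
python3 plan.py 1 .407,.366,.12,13.1,3.2 .407,.366,.027,13.1,1.8
```

```text
now [0.2476 0.5733 0.2492] 66.6 j6 -0.12 w 1.002 gf 0.0 t 0.1 F [-0.  -0.1 -0.8]
# .407,.366,.12,13.1,3.2 14
[[-0.46,-0.26,0.26,-0.1,0,1.1,1],[-1.02,-0.53,0.57,0,0,2.3,1],[-1.49,-0.72,0.82,0,0,3.4,1],[-1.92,-0.79,1.02,0,0,4.3,1],[-2.27,-0.73,1.18,0,0,4.9,1],[-2.52,-0.59,1.28,0,0,5.3,1],[-2.67,-0.36,1.33,0,0,5.5,1],[-2.69,-0.11,1.33,0,0,5.5,1],[-2.58,0.15,1.27,0,0,5.3,1],[-2.36,0.35,1.18,0,0,4.9,1],[-2.01,0.48,1.02,0,0,4.2,1],[-1.59,0.51,0.83,0,0,3.4,1],[-1.07,0.41,0.56,0,0,2.3,1],[-0.49,0.21,0.26,0,0,1.1,1]]
# .407,.366,.027,13.1,1.8 8
[[0,0,0.48,0,0,0,1],[0,0,1.06,0,0,0,1],[0,0,1.46,0,0,0,1],[0,0,1.65,0,0,0,1],[0,0,1.66,0,0,0,1],[0,0,1.45,0,0,0,1],[0,0,1.07,0,0,0,1],[0,0,0.47,0,0,0,1]]
```

Request:
move_arm:
  rows:
    - [-0.5,-0.3,0.3,0,0,1,1]
    - [-1,-0.5,0.6,0,0,2.5,1]
    - [-1.5,-0.7,0.8,0,0,3.5,1]
    - [-1.9,-0.8,1,0,0,4.2,1]
    - [-2.3,-0.7,1.2,0,0,5,1]
    - [-2.5,-0.6,1.3,0,0,5.3,1]
    - [-2.7,-0.4,1.3,0,0,5.5,1]
    - [-2.7,-0.1,1.3,0,0,5.5,1]
    - [-2.6,0.2,1.3,0,0,5.3,1]
    - [-2.4,0.3,1.2,0,0,5,1]
    - [-2,0.5,1,0,0,4,1]
    - [-1.6,0.5,0.8,0,0,3.5,1]
    - [-1,0.4,0.6,0,0,2.2,1]
    - [-0.5,0.2,0.3,0,0,1,1]
    - [0,0,0,0,0,0,1]

```text
time: 1.35
tool_pos: [0.4071, 0.3647, 0.1193]
tool_rot: [-0.0, 0.622, 0.783, -0.001]
contact_force: [-0.2, 0.0, -0.6]
gripper_width: 1.001
grasp_force: 0.0
```

```bash
python3 plan.py 1 .407,.366,.027,13.1,1.8
```

```text
now [0.4071 0.3647 0.1193] 13.1 j6 0.37 w 1.001 gf 0.0 t 1.4 F [-0.2  0.  -0.6]
# .407,.366,.027,13.1,1.8 8
[[0.01,0,0.47,-0.1,0,0,1],[0.01,0,1.06,0,0,0,1],[0.02,0.01,1.45,0,0,0,1],[0.03,0,1.64,0,0,0,1],[0.02,0.01,1.64,0,0,0,1],[0.02,0,1.44,0,0,0,1],[0.02,0,1.06,0,0,0,1],[0,0,0.47,0,0,0,1]]
```

Request:
move_arm:
  rows:
    - [0.1,0,0.5,0,0,0,1]
    - [0,0,1.1,0,0,0,1]
    - [0,0,1.4,0,0,0,1]
    - [0,0,1.6,0,0,0,1]
    - [0,0,1.6,0,0,0,1]
    - [0,0,1.4,0,0,0,1]
    - [0,0,1.1,0,0,0,1]
    - [0,0,0.5,0,0,0,1]
    - [0,0,0,0,0,0,1]
    - [0,0,0,0,0,0,-1]
    - [0,0,0,0,0,0,-1]
    - [0,0,0,0,0,0,-1]
    - [0,0,0,0,0,0,-1]
    - [0,0,0,0,0,0,-1]
    - [0,0,0,0,0,0,-1]
    - [0,0,0,0,0,0,-1]
    - [0,0,0,0,0,0,-1]

```text
time: 2.77
tool_pos: [0.4079, 0.3674, 0.0297]
tool_rot: [0.0, 0.622, 0.783, 0.001]
contact_force: [-0.5, 1.0, 6.2]
gripper_width: 0.595
grasp_force: 64.2
```

```bash
python3 - <<'E'
from h import *
a=grab('side','s1')['img']; b=grab('top','t1')['img']
cv2.imwrite('pics/v1.png',np.hstack([cv2.resize(a[130:230,160:260],(400,400)),cv2.resize(b[160:260,100:200],(400,400))]))
E
python3 plan.py -1 .407,.366,.14,13.1,2 .6093,-.003,.14,5.7,3.2 .6093,-.003,.048,5.7,1.5
```

```text
now [0.4079 0.3674 0.0297] 13.1 j6 0.37 w 0.598 gf 64.2 t 2.9 F [-0.6  0.6  5.5]
# .407,.366,.14,13.1,2 8
[[-0.01,0,-0.56,0.1,-0.1,0,-1],[-0.01,-0.02,-1.27,0,0,0,-1],[-0.02,-0.01,-1.72,0,0,0,-1],[-0.02,-0.02,-1.96,0,0,0,-1],[-0.02,-0.02,-1.96,0,0,0,-1],[-0.02,-0.02,-1.73,0,0,0,-1],[-0.01,-0.01,-1.26,0,0,0,-1],[-0.01,-0.01,-0.57,0,0,0,-1]]
# .6093,-.003,.14,5.7,3.2 20
[[-0.47,0.13,0,0,0,0.1,-1],[-0.96,0.27,0,0,0,0.2,-1],[-1.39,0.4,0,0,0,0.2,-1],[-1.78,0.51,0,0,0,0.4,-1],[-2.1,0.62,0.01,0,0,0.4,-1],[-2.36,0.72,0,0,0,0.4,-1],[-2.58,0.81,0,0,0,0.5,-1],[-2.73,0.87,0,0,0,0.5,-1],[-2.84,0.94,0.01,0,0,0.5,-1],[-2.88,0.98,0,0,0,0.5,-1],[-2.87,1.01,0,0,0,0.6,-1],[-2.8,1.01,0,0,0,0.5,-1],[-2.7,1,0.01,0,0,0.5,-1],[-2.52,0.97,0,0,0,0.5,-1],[-2.3,0.9,0,0,0,0.4,-1],[-2.03,0.81,0,0,0,0.4,-1],[-1.71,0.7,0,0,0,0.3,-1],[-1.34,0.56,0.01,0,0,0.3,-1],[-0.92,0.38,0,0,0,0.1,-1],[-0.45,0.19,0,0,0,0.1,-1]]
# .6093,-.003,.048,5.7,1.5 9
[[0,0,0.39,0,0,0,-1],[0,0,0.86,0,0,0,-1],[0,0,1.2,0,0,0,-1],[0,0,1.41,0,0,0,-1],[0,0,1.48,0,0,0,-1],[0,0,1.4,0,0,0,-1],[0,0,1.21,0,0,0,-1],[0,0,0.86,0,0,0,-1],[0,0,0.39,0,0,0,-1]]
```

View pics/v1.png

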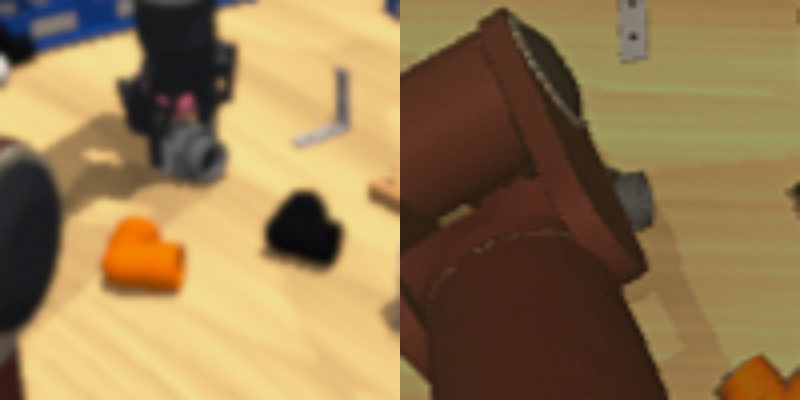

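The grey union's nut is held between the jaws (union end at about (205,155) in the left crop). Now lifting and carrying it.

Request:
move_arm:
  rows:
    - [0,0,-0.6,0,0,0,-1]
    - [0,0,-1.3,0,0,0,-1]
    - [0,0,-1.7,0,0,0,-1]
    - [0,0,-2,0,0,0,-1]
    - [0,0,-2,0,0,0,-1]
    - [0,0,-1.7,0,0,0,-1]
    - [0,0,-1.3,0,0,0,-1]
    - [0,0,-0.6,0,0,0,-1]
    - [0,0,0,0,0,0,-1]

```text
time: 3.62
tool_pos: [0.4076, 0.3671, 0.1422]
tool_rot: [0.0, 0.622, 0.783, 0.001]
contact_force: [0.6, 0.4, -0.6]
gripper_width: 0.597
grasp_force: 63.6
```

Request:
move_arm:
  rows:
    - [-0.5,0.1,0,0,0,0,-1]
    - [-1,0.3,0,0,0,0,-1]
    - [-1.4,0.4,0,0,0,0,-1]
    - [-1.8,0.5,0,0,0,0.4,-1]
    - [-2.1,0.6,0,0,0,0.5,-1]
    - [-2.4,0.7,0,0,0,0.5,-1]
    - [-2.6,0.8,0,0,0,0.5,-1]
    - [-2.7,0.9,0,0,0,0.5,-1]
    - [-2.8,0.9,0,0,0,0.5,-1]
    - [-2.9,1,0,0,0,0.5,-1]
    - [-2.9,1,0,0,0,0.5,-1]
    - [-2.8,1,0,0,0,0.5,-1]
    - [-2.7,1,0,0,0,0.5,-1]
    - [-2.5,1,0,0,0,0.5,-1]
    - [-2.3,0.9,0,0,0,0.5,-1]
    - [-2,0.8,0,0,0,0.5,-1]
    - [-1.7,0.7,0,0,0,0.5,-1]
    - [-1.3,0.6,0,0,0,0.5,-1]
    - [-0.9,0.4,0,0,0,0.5,-1]
    - [-0.4,0.2,0,0,0,0,-1]

```text
time: 5.28
tool_pos: [0.6115, -0.0024, 0.1394]
tool_rot: [-0.001, 0.675, 0.738, -0.0]
contact_force: [-0.1, -0.1, -0.8]
gripper_width: 0.597
grasp_force: 63.6
```

```bash
python3 - <<'E'
from h import *
a=grab('side','s2')['img']
cv2.imwrite('pics/v2.png',cv2.resize(a[110:240,230:400],(680,520),interpolation=cv2.INTER_CUBIC))
E
python3 plan.py -1 .6093,-.003,.049,5.7,1.5
```

```text
now [ 0.6117 -0.0023  0.1397] 5.2 j6 -0.22 w 0.597 gf 63.6 t 5.3 F [ 0.3  0.1 -1.2]
# .6093,-.003,.049,5.7,1.5 9
[[0,-0.01,0.38,0,0,0,-1],[-0.01,-0.02,0.85,0,0,-0.1,-1],[0,-0.03,1.19,0,0,0,-1],[-0.01,-0.04,1.39,0,0,-0.1,-1],[-0.01,-0.04,1.45,0,0,-0.1,-1],[-0.01,-0.03,1.39,0,0,-0.1,-1],[0,-0.04,1.19,0,0,-0.1,-1],[-0.01,-0.02,0.85,0,0,0,-1],[0,-0.01,0.38,0,0,0,-1]]
```

View pics/v2.png

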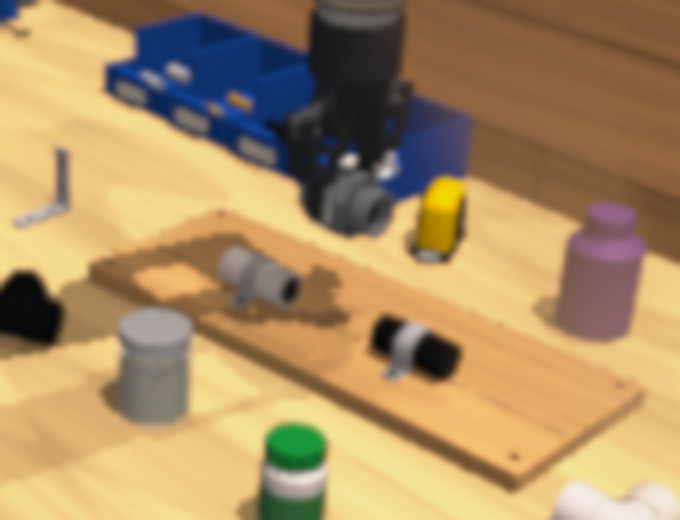

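The union hangs level above the gap between the pipes (union at about (345,205), pipes at (260,275) and (415,345)). Lowering it.

Request:
move_arm:
  rows:
    - [0,0,0.4,0,0,0,-1]
    - [0,0,0.9,0,0,0,-1]
    - [0,-0.1,1.2,0,0,-0.2,-1]
    - [0,-0.1,1.4,0,0,-0.2,-1]
    - [-0.1,0,1.5,0,0,-0.1,-1]
    - [0,-0.1,1.4,0,0,0,-1]
    - [0,0,1.1,0,0,0,-1]
    - [0,0,0.7,0,0,0,-1]
    - [0,0,0.2,0,0,0,-1]
    - [0,0,0.1,0,0,0,-1]
    - [0,0,0,0,0,0,-1]

```text
time: 6.25
tool_pos: [0.6091, -0.0023, 0.0517]
tool_rot: [0.0, 0.671, 0.742, 0.0]
contact_force: [0.8, -0.1, -0.8]
gripper_width: 0.597
grasp_force: 63.6
```

Request:
move_arm:
  rows:
    - [0,0,0.1,0,0,0,-1]
    - [0,0,0.1,0,0,0,-1]
    - [0,0,0.1,0,0,0,-1]
    - [0,0,0,0,0,0,-1]

```text
time: 6.58
tool_pos: [0.609, -0.0023, 0.0488]
tool_rot: [0.0, 0.671, 0.742, 0.0]
contact_force: [1.1, -0.3, -0.9]
gripper_width: 0.597
grasp_force: 63.8
```

Request:
move_arm:
  rows:
    - [0,0,0.1,0,0,0,-1]
    - [0,0,0,0,0,0,-1]

```text
time: 6.75
tool_pos: [0.6091, -0.0023, 0.0487]
tool_rot: [0.0, 0.671, 0.742, 0.0]
contact_force: [-3.2, 0.2, 5.6]
gripper_width: 0.592
grasp_force: 64.4
```

Request:
move_arm:
  rows:
    - [0,0,0,0,0,0,0.4]
    - [0,0,0,0,0,0,0.7]
    - [0,0,0,0,0,0,1]
    - [0,0,0,0,0,0,1]
    - [0,0,0,0,0,0,1]
    - [0,0,0,0,0,0,1]
    - [0,0,-0.5,0,0,0,1]
    - [0,0,-1.5,0,0,0,1]
    - [0,0,-2.5,0,0,0,1]
    - [0,0,-3,0,0,0,1]
    - [0,0,-2,0,0,0,1]
    - [0,0,-0.5,0,0,0,1]
    - [0,0,0,0,0,0,1]

```text
time: 7.83
tool_pos: [0.6101, -0.0024, 0.15]
tool_rot: [0.002, 0.671, 0.742, 0.001]
contact_force: [0.1, 0.1, 0.7]
gripper_width: 1.002
grasp_force: 0.0
```

```bash
python3 -c "
import numpy as np
a=.1018;print(.5574+.013*np.cos(a),-.3384+.013*np.sin(a))"
python3 plan.py 1 .5703,-.3371,.14,5.8,3.4 .5703,-.3371,.024,5.8,1.8
```

```text
0.5703326970931443 -0.3370788846011878
now [ 0.6101 -0.0024  0.15  ] 5.7 j6 -0.23 w 1.002 gf 0.0 t 7.8 F [0.1 0.1 0.7]
# .5703,-.3371,.14,5.8,3.4 15
[[-0.6,-0.13,0.02,0.3,0.1,0,1],[-1.28,-0.29,0.04,0,0,0,1],[-1.86,-0.41,0.05,0,0,0,1],[-2.33,-0.52,0.07,0,0,0,1],[-2.7,-0.6,0.08,0,0,0,1],[-2.97,-0.66,0.09,0,0,0,1],[-3.12,-0.69,0.09,0,0,0,1],[-3.18,-0.7,0.1,0,0,0,1],[-3.12,-0.7,0.09,0,0,0,1],[-2.97,-0.65,0.09,0,0,0,1],[-2.7,-0.6,0.08,0,0,-0.1,1],[-2.34,-0.53,0.07,0,0,0,1],[-1.86,-0.41,0.05,0,0,0,1],[-1.28,-0.29,0.04,0,0,0,1],[-0.59,-0.13,0.02,0,0,0,1]]
# .5703,-.3371,.024,5.8,1.8 10
[[0,0,0.41,0,0,0,1],[0,0,0.91,0,0,0,1],[0,0,1.28,0,0,0,1],[0,0,1.54,0,0,0,1],[-0.01,0,1.66,0,0,0,1],[0,0,1.66,0,0,0,1],[0,0,1.54,0,0,0,1],[0,0,1.28,0,0,0,1],[0,0,0.91,0,0,0,1],[0,0,0.41,0,0,0,1]]
```

Request:
move_arm:
  rows:
    - [-0.6,-0.1,0,0,0,0,1]
    - [-1.3,-0.3,0,0,0,0,1]
    - [-1.9,-0.4,0.1,0,0,0,1]
    - [-2.3,-0.5,0.1,0,0,0,1]
    - [-2.7,-0.6,0.1,0,0,0,1]
    - [-3,-0.7,0.1,0,0,0,1]
    - [-3.1,-0.7,0.1,0,0,0,1]
    - [-3.2,-0.7,0.1,0,0,0,1]
    - [-3.1,-0.7,0.1,0,0,0,1]
    - [-3,-0.7,0.1,0,0,0,1]
    - [-2.7,-0.6,0.1,0,0,0,1]
    - [-2.3,-0.5,0.1,0,0,0,1]
    - [-1.9,-0.4,0,0,0,0,1]
    - [-1.3,-0.3,0,0,0,0,1]
    - [-0.5,-0.1,0,0,0,0,1]
    - [0,0,0,0,0,0,1]
    - [0,0,0,0,0,0,1]

```text
time: 9.25
tool_pos: [0.5685, -0.3364, 0.1365]
tool_rot: [-0.001, 0.671, 0.742, 0.0]
contact_force: [-0.2, -0.5, -0.0]
gripper_width: 1.003
grasp_force: 0.0
```

```bash
cat > m2.py <<'E'
from fit import *
g=grab('top','top2')
for n,p,z in(('tee',(.5574,-.3384,.1018),0),('union',(.609,-.0023,.1),.019),('elbow',(.3966,.1853,-.96),0)):
    p,e,v=fit(g,n,p,z); print(n,np.round(p,4),round(e,3)); cv2.imwrite(f'pics/f_{n}.png',v)
p,e,v=fit(g,'jar',(.3997,-.1748,0),0,free=(0,1)); print(p,e)
im=[cv2.imread(f'pics/f_{n}.png') for n in('tee','union')]
cv2.imwrite('pics/v3.png',cv2.resize(np.hstack(im),(800,320),interpolation=cv2.INTER_AREA))
E
python3 m2.py; python3 plan.py 1 .5703,-.3371,.024,5.8,1.8|head -2
```

```text
tee [ 0.5586 -0.3396  0.1379] 0.195
union [ 0.6085 -0.0047  0.2662] 0.238
elbow [ 0.3979  0.1837 -1.0589] 0.12
[ 0.40035397 -0.17548308  0.        ] 0.06776828815447455
now [ 0.5687 -0.3359  0.1367] 5.8 j6 -0.75 w 1.0 gf 0.0 t 9.3 F [-0.2  0.2  0. ]
# .5703,-.3371,.024,5.8,1.8 10
```

View pics/v3.png

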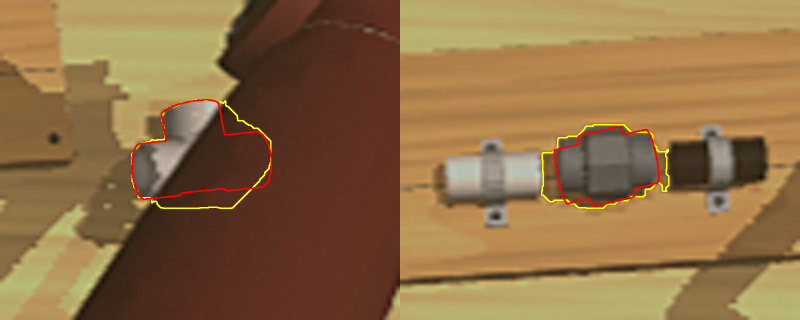

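The union sits in line between the pipes at about (608,167) in the right crop. The tee is partly hidden by the arm, so I'll use its first fit.

Request:
move_arm:
  rows:
    - [-0.1,0.2,0.4,0,0,0,1]
    - [0,0,0.9,0,0,0,1]
    - [0,0,1.3,0,0,0,1]
    - [0,0,1.5,0,0,0,1]
    - [0,0,1.6,0,0,0,1]
    - [0,0,1.6,0,0,0,1]
    - [0,0,1.5,0,0,0,1]
    - [0,0,1.2,0,0,0,1]
    - [0,0,0.8,0,0,0,1]
    - [0,0,0.4,0,0,0,1]
    - [0,0,0,0,0,0,1]
    - [0,0,0,0,0,0,-1]
    - [0,0,0,0,0,0,-1]
    - [0,0,0,0,0,0,-1]
    - [0,0,0,0,0,0,-1]
    - [0,0,0,0,0,0,-1]
    - [0,0,0,0,0,0,-1]
    - [0,0,0,0,0,0,-1]
    - [0,0,0,0,0,0,-1]

```text
time: 10.88
tool_pos: [0.572, -0.3385, 0.0271]
tool_rot: [0.002, 0.671, 0.742, 0.0]
contact_force: [1.3, -0.2, 5.4]
gripper_width: 0.732
grasp_force: 66.1
```

Request:
move_arm:
  rows:
    - [0,0,-0.5,0,0,0,-1]
    - [0,0,-1.2,0,0,0,-1]
    - [0,0,-1.7,0,0,0,-1]
    - [0,0,-2,0,0,0,-1]
    - [0,0,-2,0,0,0,-1]
    - [0,0,-2,0,0,0,-1]
    - [0,0,-1.7,0,0,0,-1]
    - [0,0,-1.2,0,0,0,-1]
    - [0,0,-0.5,0,0,0,-1]
    - [0,0,0,0,0,0,-1]

```text
time: 11.72
tool_pos: [0.5714, -0.3381, 0.155]
tool_rot: [0.001, 0.671, 0.742, 0.0]
contact_force: [0.4, -0.4, -0.7]
gripper_width: 0.731
grasp_force: 65.5
```

```bash
python3 - <<'E'
from h import *
a=grab('side','s3')['img']
cv2.imwrite('pics/v4.png',cv2.resize(a[130:290,310:460],(600,600),interpolation=cv2.INTER_CUBIC))
import numpy as np
a=.1;print(.5918+.013*np.cos(a),.1711+.013*np.sin(a))
E
python3 plan.py -1 .6047,.1724,.155,5.7,3.2 .6047,.1724,.05,5.7,1.5
```

```text
0.6047350541486143 0.17239783441640877
now [ 0.5709 -0.3376  0.1534] 5.7 j6 -0.75 w 0.731 gf 65.5 t 11.8 F [ 0.3 -0.4 -1.3]
# .6047,.1724,.155,5.7,3.2 24
[[0.44,0.07,0,0,0,0,-1],[0.87,0.15,0,0,0,0,-1],[1.27,0.21,-0.01,0,0,0,-1],[1.62,0.28,0,0,0,0,-1],[1.94,0.32,-0.01,0,0,0,-1],[2.21,0.37,-0.01,0,0,0,-1],[2.45,0.41,-0.01,0,0,0,-1],[2.64,0.45,0,0,0,0,-1],[2.81,0.47,-0.01,0,0,0,-1],[2.92,0.49,-0.01,0,0,0,-1],[3,0.5,-0.01,0,0,0,-1],[3.03,0.51,-0.01,0,0,0,-1],[3.04,0.51,-0.01,0,0,0,-1],[3,0.51,-0.01,0,0,0,-1],[2.92,0.49,-0.01,0,0,0,-1],[2.81,0.47,-0.01,0,0,0,-1],[2.64,0.44,-0.01,0,0,0,-1],[2.45,0.41,-0.01,0,0,0,-1],[2.21,0.37,-0.01,0,0,0,-1],[1.94,0.33,0,0,0,0,-1],[1.62,0.27,-0.01,0,0,0,-1],[1.27,0.21,0,0,0,0,-1],[0.87,0.15,0,0,0,0,-1],[0.44,0.07,-0.01,0,0,0,-1]]
# .6047,.1724,.05,5.7,1.5 11
[[0,0,0.32,0,0,0,-1],[0,0,0.69,0,0,0,-1],[0,0,1,0,0,0,-1],[0,0,1.21,0,0,0,-1],[0,0,1.34,0,0,0,-1],[0,0,1.38,0,0,0,-1],[0,0,1.34,0,0,0,-1],[0,0,1.21,0,0,0,-1],[0,0,1,0,0,0,-1],[0,0,0.7,0,0,0,-1],[0,0,0.31,0,0,0,-1]]
```

View pics/v4.png

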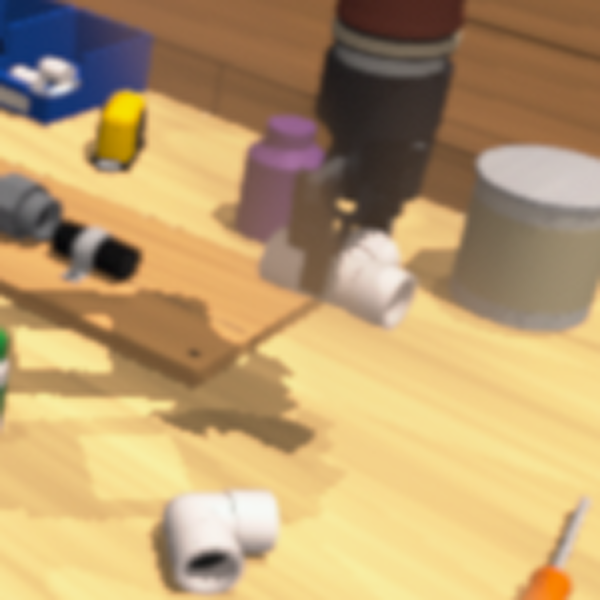

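Tee is held level at about (335,275), branch to the rear. Carrying it to the left.

Request:
move_arm:
  rows:
    - [0.5,0.1,0,0,0,0,-1]
    - [1.1,0.2,0,0,0,0,-1]
    - [1.7,0.3,0,0,0,0,-1]
    - [2.2,0.4,0,0,0,0,-1]
    - [2.7,0.4,0,0,0,0,-1]
    - [3,0.5,0,0,0,0,-1]
    - [3.3,0.5,0,0,0,0,-1]
    - [3.5,0.6,0,0,0,0,-1]
    - [3.6,0.6,0,0,0,0,-1]
    - [3.6,0.6,0,0,0,0,-1]
    - [3.6,0.6,0,0,0,0,-1]
    - [3.6,0.6,0,0,0,0,-1]
    - [3.5,0.6,0,0,0,0,-1]
    - [3.3,0.5,0,0,0,0,-1]
    - [3,0.5,0,0,0,0,-1]
    - [2.7,0.4,0,0,0,0,-1]
    - [2.2,0.4,0,0,0,0,-1]
    - [1.7,0.3,0,0,0,0,-1]
    - [1.1,0.2,0,0,0,0,-1]
    - [0.5,0.1,0,0,0,0,-1]

```text
time: 13.43
tool_pos: [0.603, 0.1746, 0.1526]
tool_rot: [-0.001, 0.67, 0.742, -0.0]
contact_force: [-0.2, 0.1, -1.3]
gripper_width: 0.738
grasp_force: 65.5
```

```bash
python3 plan.py -1 .6047,.1724,.05,5.7,1.5
```

```text
now [0.603  0.1746 0.1526] 5.9 j6 0.06 w 0.738 gf 65.5 t 13.4 F [-0.2  0.1 -1.3]
# .6047,.1724,.05,5.7,1.5 10
[[-0.01,0.01,0.36,-0.1,0,0,-1],[-0.02,0.01,0.81,0,0,0,-1],[-0.02,0.01,1.13,0,0,0,-1],[-0.04,0.02,1.36,0,0,0.1,-1],[-0.03,0.02,1.47,0,0,0,-1],[-0.03,0.02,1.47,0,0,0,-1],[-0.03,0.02,1.36,0,0,0,-1],[-0.03,0.02,1.13,0,0,0.1,-1],[-0.02,0.01,0.81,0,0,0,-1],[-0.01,0.01,0.36,0,0,0,-1]]
```

Request:
move_arm:
  rows:
    - [0,0,0.4,0,0,0,-1]
    - [0,0,0.8,0,0,0,-1]
    - [0,0,1.1,0,0,0,-1]
    - [-0.1,0.1,1.4,0,0,0,-1]
    - [-0.1,0.1,1.5,0,0,0.2,-1]
    - [-0.1,0,1.5,0,0,0,-1]
    - [0,0,1.3,0,0,0,-1]
    - [0,0,1.1,0,0,0,-1]
    - [0,0,0.7,0,0,0,-1]
    - [0,0,0.4,0,0,0,-1]
    - [0,0,0.1,0,0,0,-1]
    - [0,0,0,0,0,0,-1]

```text
time: 14.43
tool_pos: [0.6067, 0.1695, 0.0504]
tool_rot: [0.0, 0.672, 0.74, 0.0]
contact_force: [0.3, -0.8, -2.1]
gripper_width: 0.734
grasp_force: 65.5
```

Request:
move_arm:
  rows:
    - [0.3,-0.2,0.1,0,0,0,-1]
    - [0,0,0.1,0,0,0,-1]
    - [0,0,0.1,0,0,0,-1]
    - [0,0,0,0,0,0,-1]

```text
time: 14.77
tool_pos: [0.6042, 0.1724, 0.0475]
tool_rot: [0.0, 0.672, 0.741, 0.0]
contact_force: [0.4, 0.3, -1.6]
gripper_width: 0.728
grasp_force: 65.5
```

Request:
move_arm:
  rows:
    - [0,0,0.1,0,0,0,-1]
    - [0,0,0.1,0,0,0,-1]
    - [0,0,0,0,0,0,-1]

```text
time: 15.02
tool_pos: [0.6044, 0.1723, 0.0461]
tool_rot: [0.0, 0.672, 0.74, 0.0]
contact_force: [-2.4, -0.6, 3.8]
gripper_width: 0.728
grasp_force: 65.8
```

Request:
move_arm:
  rows:
    - [0,0,0,0,0,0,0.6]
    - [0,0,0,0,0,0,0.8]
    - [0,0,0,0,0,0,1]
    - [0,0,0,0,0,0,1]
    - [0,0,0,0,0,0,1]
    - [0,0,-0.5,0,0,0,1]
    - [0,0,-1.5,0,0,0,1]
    - [0,0,-2.5,0,0,0,1]
    - [0,0,-3,0,0,0,1]
    - [0,0,-2,0,0,0,1]
    - [0,0,-0.5,0,0,0,1]
    - [0,0,0,0,0,0,1]

```text
time: 16.02
tool_pos: [0.6059, 0.1725, 0.1491]
tool_rot: [0.002, 0.672, 0.74, 0.002]
contact_force: [0.1, 0.3, 0.0]
gripper_width: 0.999
grasp_force: 0.0
```

```bash
python3 - <<'E'
from h import *
g=dict(np.load('pics/top0.npz')); g2=dict(np.load('pics/top2.npz'))
o=np.array([190,190]);f=8
out=[]
for gg,p in((g,(.3966,.1853,-.9604)),(g2,(.3979,.1837,-1.0589))):
    im=cv2.resize(gg['img'][190:240,190:240],(400,400),interpolation=cv2.INTER_CUBIC)
    im=cv2.convertScaleAbs(im,alpha=1.8,beta=20)
    x,y,a=p; L=[]
    for d in(a,a+np.pi/2):
        for r in(.48*.1,):
            q=[w2px(g,[x,y,.021]),w2px(g,[x+r*np.cos(d),y+r*np.sin(d),.021])]
            q=[tuple(int(v) for v in (np.array(k)+.5-o)*f) for k in q]; cv2.line(im,q[0],q[1],(0,0,255),2)
    out.append(im)
cv2.imwrite('pics/v5.png',np.hstack(out))
E
```

```text
(no output)
```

View pics/v5.png

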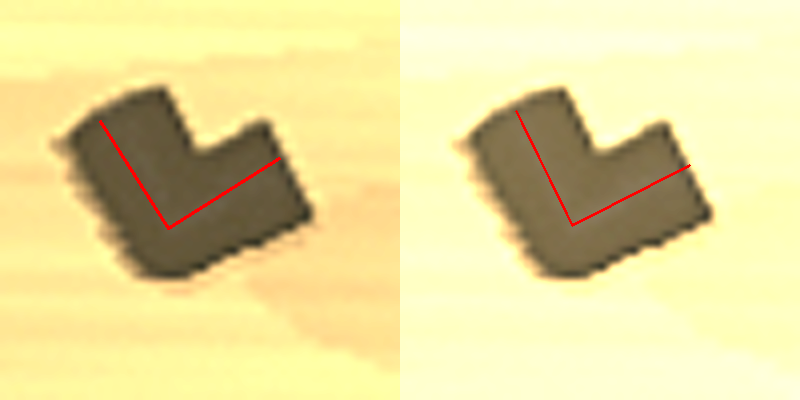

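The right-hand fit (yaw -60.7°) lies on the elbow's leg axes: bend at (572,225), mouths at (515,110) and (690,165). I'll grip the leg whose mouth is upper left.

```bash
python3 plan.py 1 .4302,.2018,.13,-60.7,3
```

```text
now [0.6059 0.1725 0.1491] 5.5 j6 0.06 w 0.999 gf 0.0 t 16.0 F [0.1 0.3 0. ]
# .4302,.2018,.13,-60.7,3 15
[[0.08,-0.31,0.03,0.3,0,1.2,1],[0.17,-0.68,0.08,0,0,2.6,1],[0.2,-0.98,0.1,0,0,3.7,1],[0.16,-1.26,0.14,0,0,4.7,1],[0.07,-1.46,0.15,0,0,5.5,1],[-0.07,-1.6,0.17,0,0,5.9,1],[-0.26,-1.68,0.18,0,0,6.3,1],[-0.44,-1.66,0.19,0,0,6.4,1],[-0.61,-1.57,0.18,0,0,6.3,1],[-0.75,-1.43,0.17,0,-0.1,6,1],[-0.81,-1.22,0.15,0,0,5.4,1],[-0.79,-0.98,0.14,0,0,4.7,1],[-0.7,-0.73,0.11,0,0,3.8,1],[-0.51,-0.47,0.07,0,0,2.5,1],[-0.24,-0.2,0.04,0,0,1.2,1]]
```

Request:
move_arm:
  rows:
    - [0.1,-0.3,0,0,0,1.2,1]
    - [0.2,-0.7,0.1,0,0,2.6,1]
    - [0.2,-1,0.1,0,0,3.7,1]
    - [0.2,-1.3,0.1,0,0,4.7,1]
    - [0.1,-1.5,0.2,0,0,5.5,1]
    - [-0.1,-1.6,0.2,0,0,5.9,1]
    - [-0.3,-1.7,0.2,0,0,6.3,1]
    - [-0.4,-1.7,0.2,0,0,6.4,1]
    - [-0.6,-1.6,0.2,0,0,6.3,1]
    - [-0.8,-1.4,0.2,0,0,6,1]
    - [-0.8,-1.2,0.1,0,0,5.4,1]
    - [-0.8,-1,0.1,0,0,4.7,1]
    - [-0.7,-0.7,0.1,0,0,3.8,1]
    - [-0.5,-0.5,0.1,0,0,2.5,1]
    - [-0.2,-0.2,0,0,0,1.2,1]
    - [0,0,0,0,0,0,1]
    - [0,0,0,0,0,0,1]

```text
time: 17.43
tool_pos: [0.4265, 0.2024, 0.1253]
tool_rot: [0.0, 0.967, 0.254, -0.001]
contact_force: [0.7, 0.5, 0.8]
gripper_width: 1.0
grasp_force: 0.0
```

```bash
python3 plan.py 1 .4302,.2018,.024,-60.7,1.6
```

```text
now [0.4265 0.2024 0.1253] -60.6 j6 1.34 w 1.0 gf 0.0 t 17.4 F [0.7 0.5 0.8]
# .4302,.2018,.024,-60.7,1.6 10
[[0.01,0.01,0.36,0,0.1,0,1],[0.02,0.02,0.79,0,0,0,1],[0.04,0.02,1.12,0,0,0,1],[0.04,0.04,1.34,0,0,0,1],[0.04,0.03,1.45,0,0,0,1],[0.04,0.04,1.45,0,0,0,1],[0.04,0.03,1.34,0,0,0.1,1],[0.03,0.03,1.13,0,0,0,1],[0.02,0.01,0.79,0,0,0,1],[0.02,0.01,0.36,0,0,0,1]]
```

Request:
move_arm:
  rows:
    - [0.3,0.2,0.4,0,0,0,1]
    - [0,0,0.8,0,0,0,1]
    - [0,0,1.1,0,0,0,1]
    - [0,0,1.3,0,0,0,1]
    - [0,0,1.4,0,0,0,1]
    - [0,0,1.4,0,0,0,1]
    - [0,0,1.3,0,0,0,1]
    - [0,0,1.1,0,0,0,1]
    - [0,0,0.8,0,0,0,1]
    - [0,0,0.4,0,0,0,1]
    - [0,0,0,0,0,0,1]
    - [0,0,0,0,0,0,-1]
    - [0,0,0,0,0,0,-1]
    - [0,0,0,0,0,0,-1]
    - [0,0,0,0,0,0,-1]
    - [0,0,0,0,0,0,-1]
    - [0,0,0,0,0,0,-1]
    - [0,0,0,0,0,0,-1]
    - [0,0,0,0,0,0,-1]

```text
time: 19.02
tool_pos: [0.4318, 0.2027, 0.0275]
tool_rot: [-0.0, 0.967, 0.253, 0.001]
contact_force: [-0.1, 0.5, 5.3]
gripper_width: 0.466
grasp_force: 60.5
```

```bash
python3 - <<'E'
from h import *
a=grab('side','s4')['img']
cv2.imwrite('pics/v6.png',cv2.resize(a[120:240,180:300],(600,600),interpolation=cv2.INTER_CUBIC))
E
python3 plan.py -1 .4302,.2018,.15,-60.7,2
```

```text
now [0.4318 0.2027 0.0275] -60.7 j6 1.34 w 0.464 gf 60.5 t 19.1 F [0.2 0.7 5.3]
# .4302,.2018,.15,-60.7,2 9
[[-0.01,0,-0.51,0,-0.1,0,-1],[-0.01,0,-1.15,0,0,0,-1],[-0.03,0,-1.61,0,0,0,-1],[-0.02,0,-1.87,0,0,0,-1],[-0.03,0,-1.97,0,0,0,-1],[-0.03,0.01,-1.87,0,0,0,-1],[-0.02,0,-1.6,0,0,0,-1],[-0.01,0,-1.15,0,0,0,-1],[-0.01,0,-0.52,0,0,0,-1]]
```

View pics/v6.png

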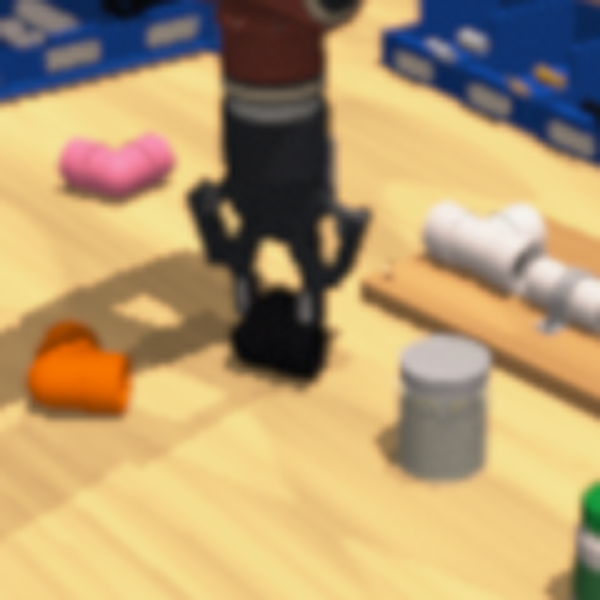

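The black elbow is held by its leg at (280,335); the tee is on the board at (485,240), in line with the pipe. Lifting.

Request:
move_arm:
  rows:
    - [0,0,-0.5,0,0,0,-1]
    - [0,0,-1.2,0,0,0,-1]
    - [0,0,-1.6,0,0,0,-1]
    - [0,0,-1.9,0,0,0,-1]
    - [0,0,-2,0,0,0,-1]
    - [0,0,-1.9,0,0,0,-1]
    - [0,0,-1.6,0,0,0,-1]
    - [0,0,-1.2,0,0,0,-1]
    - [0,0,-0.5,0,0,0,-1]
    - [0,0,0,0,0,0,-1]

```text
time: 19.9
tool_pos: [0.431, 0.2025, 0.1512]
tool_rot: [-0.0, 0.967, 0.253, 0.001]
contact_force: [0.1, 0.2, -1.0]
gripper_width: 0.471
grasp_force: 60.4
```

```bash
python3 plan.py -1 .5888,-.1839,.15,95.7,3
```

```text
now [0.431  0.2025 0.1512] -60.7 j6 1.34 w 0.471 gf 60.4 t 19.9 F [ 0.1  0.2 -1. ]
# .5888,-.1839,.15,95.7,3 34
[[-0.03,0.22,0,0,-0.1,-0.8,-1],[-0.05,0.39,0,0,0,-1.5,-1],[-0.1,0.57,0,0,0,-2.2,-1],[-0.14,0.72,0.01,0,0,-2.7,-1],[-0.22,0.86,0,0,0,-3.3,-1],[-0.31,0.97,0,0,0,-3.9,-1],[-0.42,1.07,0.01,0,0,-4.3,-1],[-0.55,1.13,0,0,0,-4.7,-1],[-0.69,1.18,0,0,0,-5.1,-1],[-0.85,1.18,0.01,0,0,-5.5,-1],[-1.01,1.16,0,0,0,-5.7,-1],[-1.17,1.1,0.01,0,0,-6,-1],[-1.33,1,0.01,0,0,-6.3,-1],[-1.47,0.88,0,0,0,-6.4,-1],[-1.58,0.72,0.01,0,0,-6.5,-1],[-1.68,0.55,0,0,0,-6.6,-1],[-1.75,0.35,0.01,0,0,-6.7,-1],[-1.77,0.15,0,0,0,-6.6,-1],[-1.77,-0.06,0.01,0,0,-6.7,-1],[-1.72,-0.26,0.01,0,0,-6.5,-1],[-1.65,-0.45,0,0,0,-6.4,-1],[-1.55,-0.61,0.01,0,0,-6.2,-1],[-1.42,-0.75,0,0,0,-6,-1],[-1.28,-0.85,0.01,0,0,-5.8,-1],[-1.12,-0.93,0,0,0,-5.5,-1],[-0.97,-0.96,0.01,0,0,-5.1,-1],[-0.81,-0.97,0,0,0,-4.7,-1],[-0.66,-0.94,0,0,0,-4.3,-1],[-0.52,-0.87,0.01,0,0,-3.8,-1],[-0.4,-0.79,0,0,0,-3.3,-1],[-0.3,-0.67,0,0,0,-2.8,-1],[-0.21,-0.54,0,0,0,-2.1,-1],[-0.13,-0.38,0.01,0,0,-1.5,-1],[-0.06,-0.21,0,0,0,-0.9,-1]]
```

Request:
move_arm:
  rows:
    - [0,0.2,0,0,0,-0.8,-1]
    - [0,0.4,0,0,0,-1.5,-1]
    - [-0.1,0.6,0,0,0,-2.2,-1]
    - [-0.1,0.7,0,0,0,-2.7,-1]
    - [-0.2,0.9,0,0,0,-3.3,-1]
    - [-0.3,1,0,0,0,-3.9,-1]
    - [-0.4,1.1,0,0,0,-4.3,-1]
    - [-0.6,1.1,0,0,0,-4.7,-1]
    - [-0.7,1.2,0,0,0,-5.1,-1]
    - [-0.8,1.2,0,0,0,-5.5,-1]
    - [-1,1.2,0,0,0,-5.7,-1]
    - [-1.2,1.1,0,0,0,-6,-1]
    - [-1.3,1,0,0,0,-6.3,-1]
    - [-1.5,0.9,0,0,0,-6.4,-1]
    - [-1.6,0.7,0,0,0,-6.5,-1]
    - [-1.7,0.5,0,0,0,-6.6,-1]
    - [-1.8,0.4,0,0,0,-6.7,-1]

```text
time: 21.32
tool_pos: [0.511, 0.0072, 0.1482]
tool_rot: [-0.002, 0.589, 0.808, -0.001]
contact_force: [0.6, 0.4, -0.8]
gripper_width: 0.47
grasp_force: 60.3
```

Request:
move_arm:
  rows:
    - [-1.8,0.1,0,0,0,-6.6,-1]
    - [-1.8,-0.1,0,0,0,-6.7,-1]
    - [-1.7,-0.3,0,0,0,-6.5,-1]
    - [-1.6,-0.4,0,0,0,-6.4,-1]
    - [-1.5,-0.6,0,0,0,-6.2,-1]
    - [-1.4,-0.8,0,0,0,-6,-1]
    - [-1.3,-0.8,0,0,0,-5.8,-1]
    - [-1.1,-0.9,0,0,0,-5.5,-1]
    - [-1,-1,0,0,0,-5.1,-1]
    - [-0.8,-1,0,0,0,-4.7,-1]
    - [-0.7,-0.9,0,0,0,-4.3,-1]
    - [-0.5,-0.9,0,0,0,-3.8,-1]
    - [-0.4,-0.8,0,0,0,-3.3,-1]
    - [-0.3,-0.7,0,0,0,-2.8,-1]
    - [-0.2,-0.5,0,0,0,-2.1,-1]
    - [-0.1,-0.4,0,0,0,-1.5,-1]
    - [-0.1,-0.2,0,0,0,-0.9,-1]
    - [0,0,0,0,0,0,-1]
    - [0,0,0,0,0,0,-1]

```text
time: 22.9
tool_pos: [0.5891, -0.1851, 0.1491]
tool_rot: [-0.001, -0.05, 0.999, 0.0]
contact_force: [-0.5, 0.3, -0.7]
gripper_width: 0.466
grasp_force: 60.4
```

```bash
python3 - <<'E'
from h import *
a=grab('side','s5')['img'];b=grab('top','t5')['img']
cv2.imwrite('pics/v7.png',np.hstack([cv2.resize(a[120:250,230:430],(600,390),interpolation=cv2.INTER_CUBIC)]))
E
python3 plan.py -1 .5888,-.1839,.05,95.7,1.5
```

```text
now [ 0.5894 -0.185   0.1497] 95.7 j6 -2.1 w 0.467 gf 60.4 t 23.0 F [-0.2  0.1 -0.3]
# .5888,-.1839,.05,95.7,1.5 10
[[0,0,0.35,0,0,0,-1],[0,0.01,0.78,0,0,0,-1],[0.01,0.02,1.11,0,0,0,-1],[0,0.01,1.32,0,0,0,-1],[0.01,0.02,1.43,0,0,0,-1],[0.01,0.01,1.42,0,0,0,-1],[0,0.02,1.32,0,0,0,-1],[0,0.01,1.11,0,0,0,-1],[0.01,0.01,0.78,0,0,0,-1],[0,0,0.35,0,0,0,-1]]
```

View pics/v7.png

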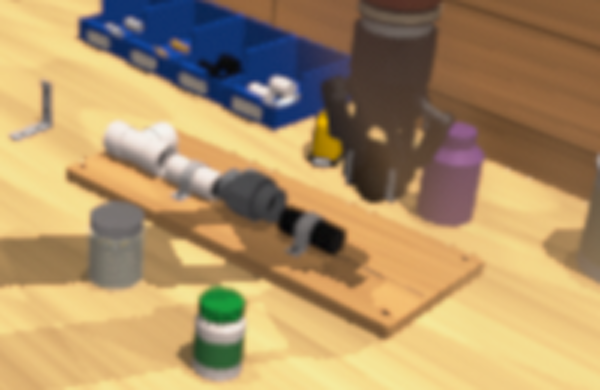

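The elbow is carried above the right end of the black pipe (about (380,180)), and the tee and union lie in line with the pipes. Lowering.

Request:
move_arm:
  rows:
    - [0,0.1,0.4,0,0,0,-1]
    - [0,0,0.8,0,0,0,-1]
    - [0,0,1.1,0,0,0,-1]
    - [0,0,1.3,0,0,0,-1]
    - [0,0,1.4,0,0,0,-1]
    - [0,0,1.4,0,0,0,-1]
    - [0,0,1.3,0,0,0,-1]
    - [0,0,1.1,0,0,0,-1]
    - [0,0,0.8,0,0,0,-1]
    - [0,0,0.4,0,0,0,-1]
    - [0,0,0,0,0,0,-1]
    - [0,0,0,0,0,0,-1]

```text
time: 24.0
tool_pos: [0.5899, -0.1845, 0.0505]
tool_rot: [0.0, -0.05, 0.999, -0.0]
contact_force: [0.2, -0.1, -1.1]
gripper_width: 0.47
grasp_force: 60.4
```

Request:
move_arm:
  rows:
    - [0.1,0,0.1,0,0,0,-1]
    - [0,0,0.1,0,0,0,-1]
    - [0,0,0.1,0,0,0,-1]
    - [0,0,0.1,0,0,0,-1]
    - [0,0,0,0,0,0,-1]

```text
time: 24.42
tool_pos: [0.5889, -0.1846, 0.0466]
tool_rot: [0.0, -0.05, 0.999, -0.0]
contact_force: [0.2, -0.1, 0.2]
gripper_width: 0.47
grasp_force: 60.7
```

Request:
move_arm:
  rows:
    - [0,0,0.1,0,0,0,-1]
    - [0,0,0,0,0,0,-1]

```text
time: 24.58
tool_pos: [0.5889, -0.1846, 0.0465]
tool_rot: [0.0, -0.05, 0.999, -0.0]
contact_force: [-3.3, 1.1, 5.2]
gripper_width: 0.47
grasp_force: 61.4
```

Request:
move_arm:
  rows:
    - [0,0,0,0,0,0,0.2]
    - [0,0,0,0,0,0,0.5]
    - [0,0,0,0,0,0,0.8]
    - [0,0,0,0,0,0,1]
    - [0,0,0,0,0,0,1]
    - [0,0,0,0,0,0,1]
    - [0,0,0,0,0,0,1]
    - [0,0,-0.5,0,0,0,1]
    - [0,0,-1.5,0,0,0,1]
    - [0,0,-2.5,0,0,0,1]
    - [0,0,-3,0,0,0,1]
    - [0,0,-2,0,0,0,1]
    - [0,0,-0.7,0,0,0,1]
    - [0,0,0,0,0,0,1]

```text
time: 25.75
tool_pos: [0.5901, -0.1851, 0.1504]
tool_rot: [0.002, -0.05, 0.999, -0.001]
contact_force: [-0.4, 0.2, 1.2]
gripper_width: 0.999
grasp_force: 0.0
```

```bash
python3 plan.py 1 .400,-.175,.15,95.7,3 .400,-.175,.037,95.7,1.5
```

```text
now [ 0.5901 -0.1851  0.1504] 95.7 j6 -2.1 w 0.999 gf 0.0 t 25.8 F [-0.4  0.2  1.2]
# .400,-.175,.15,95.7,3 10
[[0.66,0.1,0,-0.2,0.3,0,1],[1.48,0.23,0,0,0,0,1],[2.08,0.32,0.01,0,0,0,1],[2.49,0.39,0.01,0,0,0,1],[2.7,0.41,0,0,0,0,1],[2.69,0.42,0.01,0,0,0,1],[2.49,0.39,0.01,0,0,0,1],[2.09,0.32,0.01,0,0,0,1],[1.47,0.23,0,0,0,0,1],[0.67,0.1,0,0,0,0,1]]
# .400,-.175,.037,95.7,1.5 11
[[0,0,0.34,0,0,0,1],[0,0,0.75,0,0,0,1],[0,0,1.08,0,0,0,1],[0,0,1.3,0,0,0,1],[0,0,1.44,0,0,0,1],[-0.01,-0.01,1.48,0,0,0,1],[0,0,1.44,0,0,0,1],[0,0,1.31,0,0,0,1],[0,0,1.07,0,0,0,1],[0,0,0.75,0,0,0,1],[0,0,0.34,0,0,0,1]]
```

Request:
move_arm:
  rows:
    - [0.7,0.1,0,0,0,0,1]
    - [1.5,0.2,0,0,0,0,1]
    - [2.1,0.3,0,0,0,0,1]
    - [2.5,0.4,0,0,0,0,1]
    - [2.7,0.4,0,0,0,0,1]
    - [2.7,0.4,0,0,0,0,1]
    - [2.5,0.4,0,0,0,0,1]
    - [2.1,0.3,0,0,0,0,1]
    - [1.5,0.3,0,0,0,0,1]
    - [0.6,0.1,0,0,0,0,1]
    - [0,0,0,0,0,0,1]
    - [0,0,0,0,0,0,1]

```text
time: 26.75
tool_pos: [0.3973, -0.1743, 0.1463]
tool_rot: [-0.0, -0.05, 0.999, 0.0]
contact_force: [-0.3, -0.3, 1.0]
gripper_width: 0.997
grasp_force: 0.0
```

```bash
cat > m3.py <<'E'
from fit import *
g=grab('top','top3')
vs=[]
for n,p,z,f in(('tee',(.5918,.1711,.1),.019,(0,1,2)),('union',(.609,-.0023,.1),.019,(0,1)),('elbow',(.6271,-.1801,.1+np.pi/2),.019,(0,1,2))):
    p,e,v=fit(g,n,p,z,free=f); print(n,np.round(p,4),round(e,3)); vs.append(v)
im=g['img'][125:185,190:370]; cv2.imwrite('pics/v8.png',cv2.resize(im,(800,267),interpolation=cv2.INTER_CUBIC))
E
python3 m3.py; python3 plan.py 1 .400,-.175,.037,95.7,1.5|head -1
```

```text
tee [0.5922 0.1715 0.0889] 0.061
union [ 0.6107 -0.0042  0.1   ] 0.239
elbow [ 0.631  -0.176   1.6961] 0.197
now [ 0.3978 -0.1744  0.1467] 95.7 j6 -2.26 w 0.999 gf 0.0 t 26.8 F [0.5 0.5 0.5]
```

View pics/v8.png

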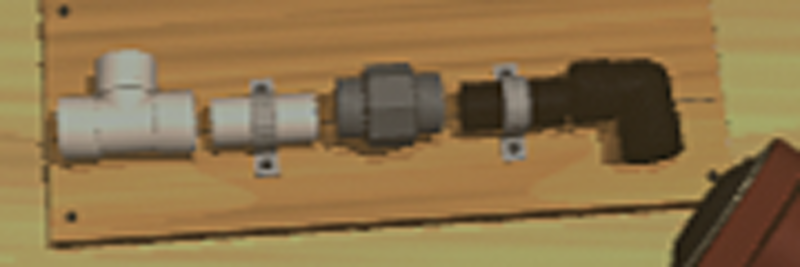

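Tee gap is about 15 px (9.5 mm) and the union is balanced at (390,105). The elbow's mouth looks too close to the black pipe's end near (572,100), so I'll look at that closer.

```bash
python3 - <<'E'
from fit import *
g=dict(np.load('pics/top3.npz')); s=grab('side','side3')
def tile(g,c,w,h,W,H,hyp):
    x0,y0=int(c[0]-w/2),int(c[1]-h/2); f=W/w
    im=cv2.resize(g['img'][y0:y0+h,x0:x0+w],(W,H),interpolation=cv2.INTER_CUBIC)
    im=np.uint8(255*(im/255.)**.5)
    for p,col in hyp:
        m=mask(g,'elbow',p,.019,(x0,y0),(h,w)); m=cv2.resize(m,(W,H),interpolation=cv2.INTER_NEAREST)
        cs,_=cv2.findContours(m,0,2); cv2.drawContours(im,cs,-1,col,1)
    return im
A=((.6271,-.1801,.1+np.pi/2),(0,255,0)); B=((.631,-.176,.1+np.pi/2),(0,0,255))
rows=[]
for G in(g,s):
    c=w2px(G,[.62,-.15,.04]); rows.append(np.hstack([tile(G,c,60,45,400,300,h) for h in([],[A,B])]))
cv2.imwrite('pics/v9.png',np.vstack(rows))
E
```

```text
(no output)
```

View pics/v9.png

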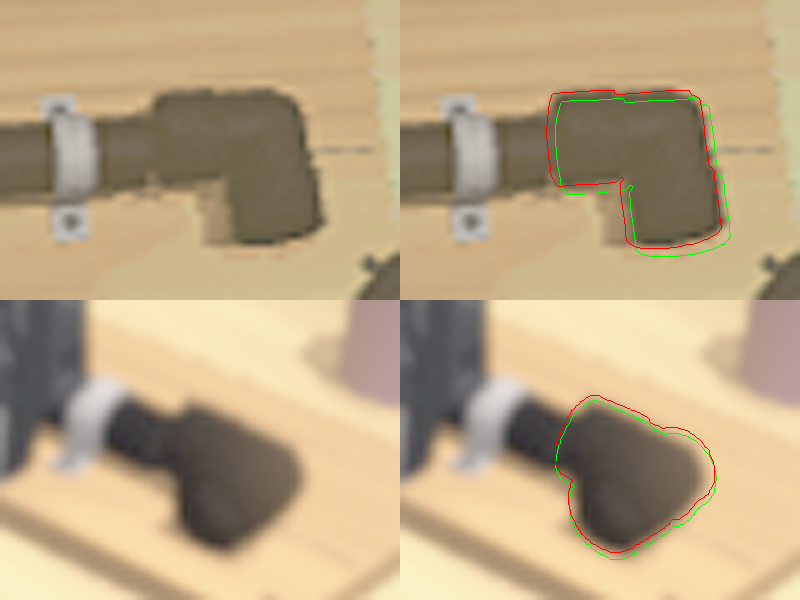

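```bash
python3 - <<'E'
from fit import *
g=dict(np.load('pics/top3.npz'))
f=800/180
for n,a,b in(('white',(262,87),(267,166)),('black',(505,71),(513,150))):
    q=[px2w(g,190+u/f-.5,125+v/f-.5,.021) for u,v in(a,b)]; print(n,q[0][:2].round(4),q[1][:2].round(4),np.mean(q,0)[:2].round(4))
# bright strap tabs, subpixel
im=g['img'].astype(float); hsv=cv2.cvtColor(g['img'],cv2.COLOR_BGR2HSV)
for ctr in((.5992,.0805),(.6175,-.0874)):
  for s in(1,-1):
    u=w2px(g,[ctr[0]+s*.029*.995,ctr[1]+s*.029*.1,.021]); x,y=np.round(u).astype(int)
    w=np.clip(90-hsv[y-4:y+5,x-5:x+6,1].astype(float),0,None); Y,X=np.mgrid[y-4:y+5,x-5:x+6]
    c=(X*w).sum()/w.sum(),(Y*w).sum()/w.sum(); print(u.round(1),np.round(c,2),px2w(g,*c,.021)[:2].round(4),w.sum())
# column profile along the black pipe / elbow line
for z in(.0355,):
  for yy in np.arange(-.09,-.16,-.002):
    t=(-.003-yy)/.995; X=[.6093+t*.0998,yy,.052]; u=w2px(g,X); v=cv2.getRectSubPix(g['img'],(1,1),tuple(map(float,u)))[0,0]; print(round(t*1e3),v.tolist(),end=' ')
E
```

```text
white [0.6307 0.0822] [0.5734 0.0767] [0.602  0.0795]
black [ 0.648  -0.0863] [ 0.5905 -0.0919] [ 0.6193 -0.0891]
[248.  144.9] [248.22 146.72] [0.622  0.0826] 2956.0
[249.3 162.8] [249.43 161.34] [0.575  0.0772] 1451.0
[302.5 141. ] [304.58 142.47] [ 0.6416 -0.0908] 1956.0
[304.4 158.8] [305.11 157.99] [ 0.5914 -0.0925] 1561.0
87 [128, 139, 147] 89 [129, 140, 148] 91 [129, 141, 149] 93 [108, 120, 127] 95 [78, 89, 96] 97 [43, 54, 62] 99 [28, 42, 52] 102 [23, 39, 49] 104 [27, 42, 52] 106 [29, 43, 54] 108 [29, 43, 54] 110 [28, 43, 53] 112 [29, 43, 54] 114 [29, 43, 53] 116 [29, 44, 53] 118 [28, 43, 53] 120 [27, 43, 52] 122 [27, 42, 52] 124 [26, 41, 51] 126 [24, 40, 50] 128 [23, 39, 49] 130 [24, 41, 50] 132 [25, 41, 51] 134 [27, 42, 52] 136 [27, 42, 52] 138 [27, 42, 52] 140 [27, 42, 52] 142 [26, 42, 51] 144 [27, 43, 52] 146 [28, 43, 53] 148 [28, 43, 53] 150 [29, 44, 53] 152 [30, 44, 53] 154 [27, 43, 52] 156 [27, 43, 52]
```

Strap tabs put the pipe-line middle at (.610,-.0045). The union and tee are right. The elbow is about 5 mm too near the pipe and about 4 mm too far to the rear, so I'll regrip it and shift it.

```bash
python3 plan.py 1 .5889,-.1846,.14,95.7,3 .5889,-.1846,.0465,95.7,1.5
```

```text
now [ 0.3981 -0.1745  0.147 ] 95.7 j6 -2.26 w 0.998 gf 0.0 t 26.9 F [-0.1  0.1 -0.7]
# .5889,-.1846,.14,95.7,3 10
[[-0.66,-0.1,0.02,0,0,0,1],[-1.49,-0.23,0.06,0,0,0,1],[-2.09,-0.32,0.08,0,0,0,1],[-2.5,-0.39,0.09,0,0,0,1],[-2.7,-0.42,0.1,0,0,0,1],[-2.71,-0.42,0.09,0,0,0,1],[-2.5,-0.38,0.1,0,0,0,1],[-2.09,-0.33,0.07,0,0,0,1],[-1.48,-0.22,0.06,0,0,0,1],[-0.66,-0.11,0.02,0,0,0,1]]
# .5889,-.1846,.0465,95.7,1.5 10
[[0,0,0.33,0,0,0,1],[0,0,0.73,0,0,0,1],[0,0,1.04,0,0,0,1],[0,0,1.24,0,0,0,1],[0,0,1.34,0,0,0,1],[0,0,1.33,0,0,0,1],[0,0,1.24,0,0,0,1],[-0.01,0,1.04,0,0,0,1],[0,0,0.73,0,0,0,1],[0,0,0.33,0,0,0,1]]
```

Request:
move_arm:
  rows:
    - [-0.7,-0.1,0,0,0,0,1]
    - [-1.5,-0.2,0.1,0,0,0,1]
    - [-2.1,-0.3,0.1,0,0,0,1]
    - [-2.5,-0.4,0.1,0,0,0,1]
    - [-2.7,-0.4,0.1,0,0,0,1]
    - [-2.7,-0.4,0.1,0,0,0,1]
    - [-2.5,-0.4,0.1,0,0,0,1]
    - [-2.1,-0.3,0.1,0,0,0,1]
    - [-1.5,-0.3,0,0,0,0,1]
    - [-0.6,-0.1,0,0,0,0,1]
    - [0,0,0,0,0,0,1]
    - [0,0,0,0,0,0,1]

```text
time: 27.85
tool_pos: [0.5887, -0.1842, 0.1397]
tool_rot: [-0.001, -0.05, 0.999, 0.0]
contact_force: [-0.1, -0.3, -0.4]
gripper_width: 1.0
grasp_force: 0.0
```

```bash
python3 plan.py 1 .5889,-.1846,.0465,95.7,1.5
```

```text
now [ 0.5887 -0.1842  0.1397] 95.8 j6 -2.1 w 1.0 gf 0.0 t 27.9 F [-0.1 -0.3 -0.4]
# .5889,-.1846,.0465,95.7,1.5 10
[[0,0,0.33,0,-0.1,0,1],[0,0,0.73,0,0,0,1],[0,-0.01,1.03,0,0,0,1],[-0.01,-0.01,1.24,0,0,0,1],[0,0,1.33,0,0,0,1],[0,-0.01,1.34,0,0,0,1],[0,0,1.23,0,0,0,1],[0,-0.01,1.03,0,0,0.1,1],[0,0,0.73,0,0,0,1],[0,0,0.33,0,0,0,1]]
```

Request:
move_arm:
  rows:
    - [0,0,0.4,0,0,0,1]
    - [0,0,0.8,0,0,0,1]
    - [0,0,1.1,0,0,0,1]
    - [0,0,1.3,0,0,0,1]
    - [0,0,1.5,0,0,0,1]
    - [0,0,1.4,0,0,0,1]
    - [0,0,1.2,0,0,0,1]
    - [0,0,0.9,0,0,0,1]
    - [0,0,0.5,0,0,0,1]
    - [0,0,0,0,0,0,1]
    - [0,0,0,0,0,0,-1]
    - [0,0,0,0,0,0,-1]
    - [0,0,0,0,0,0,-1]
    - [0,0,0,0,0,0,-1]
    - [0,0,0,0,0,0,-1]
    - [0,0,0,0,0,0,-1]
    - [0,0,0,0,0,0,-1]
    - [0,0,0,0,0,0,-1]

```text
time: 29.35
tool_pos: [0.5896, -0.1849, 0.0508]
tool_rot: [0.001, -0.05, 0.999, -0.001]
contact_force: [-0.7, 0.2, 4.9]
gripper_width: 0.461
grasp_force: 60.8
```

Request:
move_arm:
  rows:
    - [0,0,-0.4,0,0,0,-1]
    - [0,0,-0.6,0,0,0,-1]
    - [0,0,0,0,0,0,-1]
    - [0,0,0,0,0,0,-1]

```text
time: 29.68
tool_pos: [0.5886, -0.1844, 0.0595]
tool_rot: [0.0, -0.05, 0.999, -0.0]
contact_force: [0.5, -1.1, -1.6]
gripper_width: 0.466
grasp_force: 60.5
```

```bash
python3 plan.py -1 .5856,-.1903,.058,95.7,1.5
```

```text
now [ 0.5886 -0.1844  0.0595] 95.7 j6 -2.1 w 0.466 gf 60.5 t 29.7 F [ 0.5 -1.1 -1.6]
# .5856,-.1903,.058,95.7,1.5 2
[[0.18,-0.28,0.08,0,0,0,-1],[0.18,-0.27,0.07,0,0,0,-1]]
```

Request:
move_arm:
  rows:
    - [0.2,-0.3,0,0,0,0,-1]
    - [0.2,-0.3,0,0,0,0,-1]
    - [0,0,0.3,0,0,0,-1]
    - [0,0,0.3,0,0,0,-1]
    - [0,0,0.1,0,0,0,-1]
    - [0,0,0.1,0,0,0,-1]
    - [0,0,0,0,0,0,-1]

```text
time: 30.27
tool_pos: [0.5851, -0.1907, 0.0511]
tool_rot: [-0.0, -0.05, 0.999, 0.0]
contact_force: [0.7, 0.3, -1.6]
gripper_width: 0.468
grasp_force: 60.6
```

Request:
move_arm:
  rows:
    - [0,0,0.1,0,0,0,-1]
    - [0,0,0.1,0,0,0,-1]
    - [0,0,0,0,0,0,-1]

```text
time: 30.52
tool_pos: [0.5855, -0.1909, 0.0508]
tool_rot: [-0.0, -0.05, 0.999, 0.0]
contact_force: [-4.5, 1.7, 7.8]
gripper_width: 0.467
grasp_force: 61.4
```

Request:
move_arm:
  rows:
    - [0,0,0,0,0,0,0.2]
    - [0,0,0,0,0,0,0.5]
    - [0,0,0,0,0,0,0.8]
    - [0,0,0,0,0,0,1]
    - [0,0,0,0,0,0,1]
    - [0,0,0,0,0,0,1]
    - [0,0,0,0,0,0,1]
    - [0,0,-0.5,0,0,0,1]
    - [0,0,-1.5,0,0,0,1]
    - [0,0,-2.5,0,0,0,1]
    - [0,0,-3,0,0,0,1]
    - [0,0,-2,0,0,0,1]
    - [0,0,-0.5,0,0,0,1]
    - [0,0,0,0,0,0,1]

```text
time: 31.68
tool_pos: [0.5866, -0.1914, 0.152]
tool_rot: [0.002, -0.05, 0.999, -0.001]
contact_force: [0.5, 0.5, 0.4]
gripper_width: 0.999
grasp_force: 0.0
```

```bash
python3 plan.py 1 .400,-.175,.15,95.7,3
```

```text
now [ 0.5866 -0.1914  0.152 ] 95.7 j6 -2.11 w 0.999 gf 0.0 t 31.7 F [0.5 0.5 0.4]
# .400,-.175,.15,95.7,3 10
[[0.65,0.12,0,-0.1,0.2,0,1],[1.44,0.28,0.02,0,0,0,1],[2.04,0.39,0.02,0,0,0,1],[2.43,0.46,0.02,0,0,0,1],[2.64,0.5,0.03,0,0,0,1],[2.63,0.5,0.03,0,0,0,1],[2.44,0.47,0.02,0,0,0,1],[2.04,0.38,0.02,0,0,0,1],[1.44,0.28,0.01,0,0,0,1],[0.65,0.12,0.01,0,0,0,1]]
```

Request:
move_arm:
  rows:
    - [0.6,0.1,0,0,0,0,1]
    - [1.4,0.3,0,0,0,0,1]
    - [2,0.4,0,0,0,0,1]
    - [2.4,0.5,0,0,0,0,1]
    - [2.6,0.5,0,0,0,0,1]
    - [2.6,0.5,0,0,0,0,1]
    - [2.4,0.5,0,0,0,0,1]
    - [2,0.4,0,0,0,0,1]
    - [1.4,0.2,0,0,0,0,1]
    - [0.7,0.1,0,0,0,0,1]
    - [0,0,0,0,0,0,1]
    - [0,0,0,0,0,0,1]

```text
time: 32.68
tool_pos: [0.4012, -0.1739, 0.1483]
tool_rot: [-0.0, -0.05, 0.999, 0.0]
contact_force: [-0.2, 0.1, 0.6]
gripper_width: 0.996
grasp_force: 0.0
```

```bash
sed -i "s/'top3'/'top4'/; s/(.6271,-.1801,/(.628,-.1815,/; s/^im=.*//" m3.py; cat >> m3.py <<'E'
im=g['img'][130:180,290:365]; im=np.uint8(255*(im/255.)**.5); cv2.imwrite('pics/v10.png',cv2.resize(im,(750,500),interpolation=cv2.INTER_CUBIC))
E
python3 m3.py; python3 plan.py 1 .400,-.175,.037,95.7,1.5
```

```text
tee [0.5916 0.1712 0.0946] 0.067
union [ 0.6103 -0.0042  0.1   ] 0.244
elbow [ 0.6276 -0.1815  1.6995] 0.164
now [ 0.4017 -0.174   0.1487] 95.7 j6 -2.25 w 1.004 gf 0.0 t 32.7 F [ 0.7 -0.1  0.4]
# .400,-.175,.037,95.7,1.5 11
[[0.01,0,0.34,0,0,0,1],[0.01,-0.01,0.74,0,0,0,1],[0.01,-0.01,1.06,0,0,0,1],[0.02,-0.01,1.29,0,0,0,1],[0.03,-0.01,1.42,0,0,0,1],[0.02,-0.01,1.47,0,0,0,1],[0.02,-0.01,1.42,0,0,0,1],[0.02,-0.01,1.29,0,0,0,1],[0.02,-0.01,1.06,0,0,0,1],[0.01,-0.01,0.74,0,0,0,1],[0.01,0,0.34,0,0,0,1]]
```

View pics/v10.png

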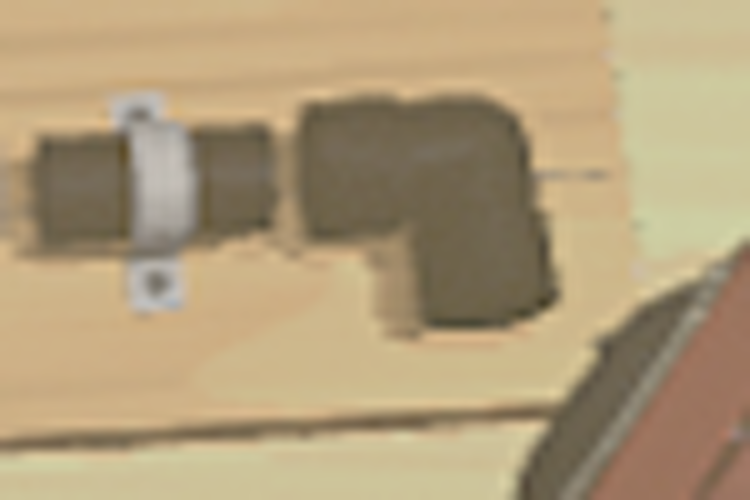

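A clear gap of about 29 px (9 mm) now shows between pipe end (273) and elbow mouth (302), in line, with the free mouth to the front. Now the jar.

Request:
move_arm:
  rows:
    - [0.1,-0.1,0.3,0,0,0,1]
    - [0,0,0.7,0,0,0,1]
    - [0,0,1.1,0,0,0,1]
    - [0,0,1.3,0,0,0,1]
    - [0,0,1.4,0,0,0,1]
    - [0,0,1.5,0,0,0,1]
    - [0,0,1.4,0,0,0,1]
    - [0,0,1.3,0,0,0,1]
    - [0,0,1,0,0,0,1]
    - [0,0,0.7,0,0,0,1]
    - [0,0,0.3,0,0,0,1]
    - [0,0,0,0,0,0,-1]
    - [0,0,0,0,0,0,-1]
    - [0,0,0,0,0,0,-1]
    - [0,0,0,0,0,0,-1]
    - [0,0,0,0,0,0,-1]
    - [0,0,0,0,0,0,-1]
    - [0,0,0,0,0,0,-1]
    - [0,0,0,0,0,0,-1]

```text
time: 34.32
tool_pos: [0.4017, -0.1758, 0.0405]
tool_rot: [0.001, -0.05, 0.999, -0.001]
contact_force: [-0.4, -0.5, 5.8]
gripper_width: 0.544
grasp_force: 62.4
```

```bash
python3 plan.py -1 .400,-.175,.15,95.7,1.5 .6921,.0042,.155,95.7,2.2
```

```text
now [ 0.4017 -0.1758  0.0405] 95.7 j6 -2.25 w 0.544 gf 62.4 t 34.3 F [-0.4 -0.5  5.8]
# .400,-.175,.15,95.7,1.5 11
[[0,0,-0.33,-0.1,0.1,0,-1],[0.01,0.01,-0.73,0,0,0,-1],[0.02,0.01,-1.04,0,0,0,-1],[0.02,0.01,-1.26,0,0,0,-1],[0.02,0.01,-1.4,0,0,0,-1],[0.02,0.02,-1.44,0,0,0,-1],[0.02,0.01,-1.39,0,0,0,-1],[0.02,0.01,-1.27,0,0,0,-1],[0.01,0.01,-1.04,0,0,0,-1],[0.01,0.01,-0.73,0,0,0,-1],[0.01,0,-0.32,0,0,0,-1]]
# .6921,.0042,.155,95.7,2.2 23
[[-0.29,0.14,0,0,0,0,-1],[-0.57,0.28,-0.01,0,0,0,-1],[-0.84,0.4,-0.02,0,0,0,-1],[-1.06,0.52,-0.01,0,0,0,-1],[-1.28,0.61,-0.03,0,0,0,-1],[-1.45,0.7,-0.02,0,0,0,-1],[-1.6,0.78,-0.02,0,0,0,-1],[-1.73,0.83,-0.03,0,0,0,-1],[-1.82,0.88,-0.03,0,0,0,-1],[-1.89,0.91,-0.03,0,0,0,-1],[-1.93,0.94,-0.03,0,0,0,-1],[-1.94,0.94,-0.03,0,0,0,-1],[-1.93,0.93,-0.04,0,0,0,-1],[-1.89,0.91,-0.03,0,0,0,-1],[-1.82,0.88,-0.03,0,0,0,-1],[-1.73,0.84,-0.02,0,0,0,-1],[-1.6,0.77,-0.03,0,0,0,-1],[-1.45,0.7,-0.02,0,0,0,-1],[-1.27,0.62,-0.02,0,0,0,-1],[-1.07,0.51,-0.02,0,0,0,-1],[-0.84,0.41,-0.01,0,0,0,-1],[-0.57,0.27,-0.01,0,0,0,-1],[-0.29,0.14,-0.01,0,0,0,-1]]
```

Request:
move_arm:
  rows:
    - [0,0,-0.3,0,0,0,-1]
    - [0,0,-0.7,0,0,0,-1]
    - [0,0,-1,0,0,0,-1]
    - [0,0,-1.3,0,0,0,-1]
    - [0,0,-1.4,0,0,0,-1]
    - [0,0,-1.4,0,0,0,-1]
    - [0,0,-1.4,0,0,0,-1]
    - [0,0,-1.3,0,0,0,-1]
    - [0,0,-1,0,0,0,-1]
    - [0,0,-0.7,0,0,0,-1]
    - [0,0,-0.3,0,0,0,-1]
    - [0,0,0,0,0,0,-1]

```text
time: 35.32
tool_pos: [0.4009, -0.1753, 0.148]
tool_rot: [0.0, -0.05, 0.999, -0.0]
contact_force: [-0.2, -0.1, -2.1]
gripper_width: 0.543
grasp_force: 61.8
```

Request:
move_arm:
  rows:
    - [-0.3,0.1,0,0,0,0,-1]
    - [-0.7,0.3,0,0,0,0,-1]
    - [-1,0.5,0,0,0,0,-1]
    - [-1.3,0.6,0,0,0,0,-1]
    - [-1.5,0.7,0,0,0,0,-1]
    - [-1.7,0.8,0,0,0,0,-1]
    - [-1.9,0.9,0,0,0,0,-1]
    - [-2.1,1,-0.1,0,0,0,-1]
    - [-2.2,1.1,-0.1,0,0,0,-1]
    - [-2.2,1.1,-0.1,0,0,0,-1]
    - [-2.2,1.1,-0.1,0,0,0,-1]
    - [-2.2,1.1,-0.1,0,0,0,-1]
    - [-2.1,1,-0.1,0,0,0,-1]
    - [-1.9,0.9,0,0,0,0,-1]
    - [-1.7,0.8,0,0,0,0,-1]
    - [-1.5,0.7,0,0,0,0,-1]
    - [-1.2,0.6,0,0,0,0,-1]
    - [-0.8,0.4,0,0,0,0,-1]
    - [-0.4,0.2,0,0,0,0,-1]
    - [0,0,0,0,0,0,-1]

```text
time: 36.98
tool_pos: [0.6748, -0.007, 0.1524]
tool_rot: [-0.001, -0.051, 0.999, 0.0]
contact_force: [-0.7, 0.2, -2.3]
gripper_width: 0.543
grasp_force: 61.8
```

```bash
python3 plan.py -1 .6930,.0042,.062,95.7,1.4
```

```text
now [ 0.6748 -0.007   0.1524] 95.8 j6 -1.79 w 0.543 gf 61.8 t 37.0 F [-0.7  0.2 -2.3]
# .6930,.0042,.062,95.7,1.4 10
[[-0.07,0.03,0.32,0,-0.1,0,-1],[-0.15,0.08,0.71,0,0,0,-1],[-0.21,0.1,1,0,0,0,-1],[-0.25,0.12,1.2,0,0,0,-1],[-0.28,0.13,1.29,0,0,0,-1],[-0.27,0.14,1.3,0,0,0.1,-1],[-0.26,0.12,1.19,0,0,0,-1],[-0.21,0.11,1,0,0,0,-1],[-0.15,0.07,0.71,0,0,0,-1],[-0.06,0.03,0.32,0,0,0,-1]]
```

Request:
move_arm:
  rows:
    - [-0.4,0.2,0,0,0,0,-1]
    - [-0.8,0.4,0,0,0,0,-1]
    - [-0.5,0.2,0,0,0,0,-1]
    - [-0.2,0.1,0.3,0,0,0,-1]
    - [0,0,0.7,0,0,0,-1]
    - [0,0,1,0,0,0,-1]
    - [0,0,1.2,0,0,0,-1]
    - [0,0,1.3,0,0,0,-1]
    - [0,0,1.3,0,0,0,-1]
    - [0,0,1.2,0,0,0,-1]
    - [0,0,1,0,0,0,-1]
    - [0,0,0.6,0,0,0,-1]
    - [0,0,0.3,0,0,0,-1]
    - [0,0,0,0,0,0,-1]
    - [0,0,0,0,0,0,-1]

```text
time: 38.23
tool_pos: [0.6928, 0.0028, 0.0648]
tool_rot: [0.0, -0.05, 0.999, -0.0]
contact_force: [1.2, 0.4, -2.6]
gripper_width: 0.543
grasp_force: 61.8
```

Expected contact is near 0.0595; going down in small steps.

Request:
move_arm:
  rows:
    - [0,0.1,0.1,0,0,0,-1]
    - [0,0,0.1,0,0,0,-1]
    - [0,0,0.1,0,0,0,-1]
    - [0,0,0.1,0,0,0,-1]
    - [0,0,0.1,0,0,0,-1]
    - [0,0,0,0,0,0,-1]

```text
time: 38.73
tool_pos: [0.6925, 0.0038, 0.0596]
tool_rot: [0.0, -0.05, 0.999, -0.0]
contact_force: [-0.7, 0.6, -0.5]
gripper_width: 0.544
grasp_force: 61.9
```

Request:
move_arm:
  rows:
    - [0,0,0.1,0,0,0,-1]
    - [0,0,0,0,0,0,-1]

```text
time: 38.9
tool_pos: [0.6925, 0.0038, 0.0595]
tool_rot: [0.0, -0.05, 0.999, -0.0]
contact_force: [-3.3, 0.4, 5.1]
gripper_width: 0.545
grasp_force: 62.5
```

Request:
move_arm:
  rows:
    - [0,0,0,0,0,0,0.2]
    - [0,0,0,0,0,0,0.4]
    - [0,0,0,0,0,0,0.7]
    - [0,0,0,0,0,0,1]
    - [0,0,0,0,0,0,1]
    - [0,0,0,0,0,0,1]
    - [0,0,0,0,0,0,1]
    - [0,0,-0.5,0,0,0,1]
    - [0,0,-1.5,0,0,0,1]
    - [0,0,-2,0,0,0,1]
    - [0,0,-2.5,0,0,0,1]
    - [0,0,-2.5,0,0,0,1]
    - [0,0,-2.5,0,0,0,1]
    - [0,0,-2,0,0,0,1]
    - [0,0,-1,0,0,0,1]

```text
time: 40.15
tool_pos: [0.6941, 0.0037, 0.2093]
tool_rot: [0.004, -0.05, 0.999, -0.001]
contact_force: [0.4, 0.4, 0.6]
gripper_width: 1.001
grasp_force: 0.0
```

Request:
move_arm:
  rows:
    - [1,0.2,0,0,0,0,1]
    - [2,0.3,0,0,0,0,1]
    - [2.8,0.3,0,0,0,0,1]
    - [3,0.3,0,0,0,0,1]
    - [3,0.3,0,0,0,0,1]
    - [3,0.3,0,0,0,0,1]
    - [3,0.3,0,0,0,0,1]
    - [3,0.3,0,0,0,0,1]
    - [2.5,0.3,0,0,0,0,1]
    - [1.5,0,0,0,0,0,1]
    - [0.5,0,0,0,0,0,1]
    - [0,0,0,0,0,0,1]

```text
time: 41.15
tool_pos: [0.4374, 0.0044, 0.2036]
tool_rot: [0.001, -0.05, 0.999, -0.0]
contact_force: [0.7, -0.2, 0.1]
gripper_width: 0.997
grasp_force: 0.0
```

```bash
sed -i "s/'top4'/'top5'/; s/^im=.*//" m3.py; cat >> m3.py <<'E'
print(fit(g,'jar',(.692,.004,0),.019,free=(0,1))[:2])
s=grab('side','side5')
cv2.imwrite('pics/v11.png',np.vstack([cv2.resize(g['img'][100:185,180:380],(706,300),interpolation=cv2.INTER_CUBIC),cv2.resize(s['img'][125:240,200:471],(706,300),interpolation=cv2.INTER_CUBIC)]))
E
python3 m3.py
```

```text
tee [0.5918 0.1713 0.0987] 0.078
union [ 0.6094 -0.0039  0.1   ] 0.4
elbow [ 0.6278 -0.1852  1.6478] 0.169
(array([0.69373943, 0.00564413, 0.        ]), np.float64(0.07166735357420895))
```

View pics/v11.png

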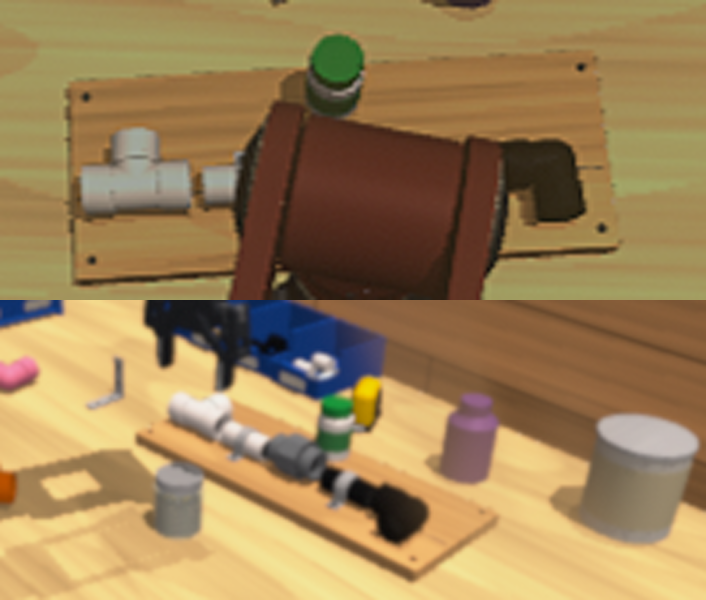

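All four pieces are in place: the jar stands upright behind the union (about (335,430) in the lower view), and the arm is clear of everything.

```bash
python3 -c "
from plant import manip
print(manip.job_done())"
```

```text
the job is handed in; nothing more can be done
None
```

I've handed the job in, with no verdict shown: the union is centred in the gap, the tee (branch to the rear) and the elbow (mouth to the front, reset once after its first placing was too close) are in line with about 10 mm gaps by camera, the cement jar is upright about 34 mm behind the union, and I left the white elbow, screw jar and corner brace alone.

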